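# Refit the spring-cap retaining ring on a laboratory shaker's spindle

## Robot

A 6-joint arm with a two-finger parallel gripper is mounted at the origin on the work surface. World frame = base frame: x ahead of the robot, y to its left, z up, the work surface at z = 0. Lengths are in mm, angles in rad, forces in N, time in s.
With the tool pointing down it reaches from about 350 to 875 mm from the base axis. Payload 4.2 kg.
Tool frame: the origin (TCP) lies midway between the tips of the shut fingers; the grasp point (between the pads) lies 19 mm behind it; x points along the fingers, y is the direction in which the jaws open and shut, and the axes are right-handed (so a half turn about x gives the same grasp; the last joint's range is limited). The gripper opens to 85 mm and grips with 20 to 120 N. Pads are 22 mm wide; open, the fingers measure 114 mm over their backs; the gripper's body (76 mm by 85 mm) begins 54 mm behind the grasp point. The pads swing forward as they close: fully open they stand 13 mm farther back than shut.
Start: joints at [1.407, 0.385, 0.008, 0, -1.194, -0.259], TCP at [256.414, 569.957, 231.312] pointing down, gripper open.
Joint ranges: [-3.14, 3.14], [-1.21, 2.06], [-1.07, 1.41], [-3.16, 2.05], [-2.99, -0.16], [-3.1, 3.1]. Speed limits (rad/s): [2.79, 2.79, 3.14, 3.14, 3.14, 3.14].

## Interface

Orientations are given as a unit quaternion [x, y, z, w].
In Python, from bench import readout, imaging, arm gives the robot as it stands.
- The arm moves only by the tool arm_command, never from a script. Its argument "increments" is a list of rows, each a list of 3 entries, a list of its own where there are three numbers: the turn, a rotation vector about the world's x, y, z in degrees, then the shift along the world's x, y, z in mm, then the closure, from 0 (fully open) to 1 (shut). In form: [[[ax, ay, az], [tx, ty, tz], fingers], ...]. A call has exactly 5 rows; each row is the pose to reach, as a shift and turn from the pose measured when the call began; what a row does not reach only later rows make up. A row lasts 1/10 s, in which the tool goes at most 50 mm and 8.59 degrees, less where a joint would pass 70% of its speed; a pose out of reach is approached as far as the arm can. A call with a gripper value outside its range is refused whole. The fingers move at their own pace and stop on an object; the grip force is fixed at half the most. Time passes only in rows, so rows that repeat a pose let the fingers close, or fill a call up. It gives the time, the measured TCP pose, the force and the opening at its end, in the units of the state.
- readout.read_state(): the state, without advancing time (a new reading comes with each control period).
- imaging.get_image(name): name is "scene" or "top" or "wrist"; returns (picture, depth): 384x512x3 uint8, blue, green, red; 384x512 float32, mm along the optical axis (not along the pixel's ray), 0 where there is no reading.
- imaging.camera_info(name): a dict with "vfov" (degrees; the focal length in pixels is half the picture's height over the tangent of half this angle, whatever the lens; pixels are square), "cx", "cy" (the principal point, pixels), "D" ([k1, k2, p1, p2, k3] as OpenCV has them; the pictures are not rectified), "eye" and "rotation" of the camera in the world; the wrist camera has in their place "T_tool_cam" (4x4, takes a point from camera to tool coordinates, whose origin is the TCP and whose axes are the tool frame's). Camera axes: x right, y down, z forward; pixel columns grow to the right and rows downward; lengths in mm; the calibration is good to about 2 mm. A picture is of the moment at which its call begins: read the wrist's pose just before it. camera_info takes no time and is no camera call.
- arm.job_done(): hands the job in, once; it reports no verdict.
The state is a dict: "clock": time; "joints": joint angles; "joint_vel": joint speeds; "joint_efforts": joint torques, N m; "position": TCP position; "ee_rot": TCP orientation; "contact_force": force on the tool from outside, world axes, zero at the start; "wrist_torque": the same for the moment, N m; "gripper_width": finger opening in mm.
Only numpy, scipy, OpenCV 4.12 (cv2) and the standard library are available. Lean on these libraries where they do the work, as an engineer would, in place of code of your own. Each camera call takes 0.05 s, during which the arm holds its last target. There are 200 camera calls.

## Task

Take the lock-ring pliers from their stand, spread the large open retaining ring from the parts tray with them and, without over-spreading it, slide it down over the shaker's spindle. Press the spring cap gently down to its stop with it and let the ring close into the spindle's groove so that it keeps the cap down. Then put the pliers back upright in the pocket of their stand; handle the ring only with the pliers and leave the other parts in the tray, the screwdriver and the wash bottle where they are.

Things in the scene. Friction and masses are not known exactly. Their poses are not given: they have to be found in the camera images.
- pliers_grip (a point): Lock-ring pliers (loose, hinged, 0.16 kg, 160 mm long) in the stand, tips down, leaning a little. Point: midway between the handles, 131 mm above the tip ends, 66 mm above the hinge pin. z runs up the pliers; jaws and handles lie in the y-z plane. Rubber handles: 54 mm over their outer faces here at rest, 14 mm wide in x, flaring out 0.16 rad upwards, ending 28 mm above the point
- pliers: The same pliers, origin midway between the tip ends (the frame is one jaw's). Each tip is a stub 8 (x) by 4 mm, 4.5 mm long, below a shoulder that stops the ring from above; closed, both tips together are 9 mm wide in y, the shoulders 20 mm; jaws 8 mm thick. The tip ends rise 2 mm as they spread. Finger-guard ledges stick out 5 mm, 21 mm below the grip point
- pliers_squeeze (a joint): Angle by which the handles are squeezed together, rad: 0 at rest. The return spring gives way from about 9 N per handle. Squeezing SPREADS the tips, 1 mm per mm the handles close at the grip point: 0.39 closes them by 25 mm and spreads the tips' outer faces from 9 to 34 mm. With the ring at its working spread (0.24 rad) the handles are 24 to 28 mm wide overall and push back with 20 to 25 N
- ring_center (a point): Retaining ring, dark steel, flat in the tray, the larger open one: bore 37, outside 50, thickness 4 mm, 32 g. Point: centre of the bore, half-way up; z up, gap towards +x. Relaxed, the gap between its two plain wide ends is 19 mm; the ends reach from 18 to 31 mm from the centre. Frame: the ring's back; spread by 0.2 (0.25) rad it clears best with the spindle axis 3 (4) mm gapward of the point
- ring: The same ring, origin on its underside. The pliers' tips go down into the gap from above, 26 mm out from the centre, pliers' y along the ring's y, down to the tray floor; as they spread, the ring's ends bear on the tips' outer faces and the ring clings there by its own spring and friction. Spread and released slowly it closes again by itself, and the closed tips then lift out of the gap
- ring_left (a joint): How far the ring's arm on its +y side is bent open, rad: 0 relaxed; springy, about 4 N at the ring's end and 4 mm of movement per 0.1 rad. With both arms at 0.14 the ring just passes over the spindle; 0.2 to 0.28 gives 1 to 2 mm clearance all round; beyond 0.36 it is ruined. It closes to near 0 in the groove
- ring_right (a joint): The same for the arm on the ring's -y side
- spindle_axis (a point): On the shaker: blue drive unit, 220 by 220 by 66 mm, fixed, platform removed, a steel pillar near each corner up to 95 mm high. Point: on the axis of the upright steel spindle in its middle, at deck height (66 mm above the bench). Spindle 40 mm diameter, top edge bevelled 4 mm. Shims set its height: its top is 106 to 118 mm above the bench, not known beforehand; feel for it
- cap (a joint): How far the dark flat spring cap (68 mm diameter, on the spindle) is pressed down, m: 0 free, 0.005 at its stop. Free, its face is 10.7 mm below the spindle's top. It gives way from 4 N and needs 8 N at the stop, where the force rises steeply; over 25 N damages it. A ring lying on the cap at its stop is level with the groove (6.5 mm wide, 36 mm diameter); held by the ring the cap stays at 0.0033
- stand: Grey plastic tool stand, 70 (x) by 110 (y) by 58 mm high, fixed; origin at the centre of its underside. Pocket in the middle, 11 mm in x, 34 mm in y, floor 12 mm above the bench, with lips sloping out to 23 mm in x, 71 mm above the bench; the pliers stand in it with their y along the stand's y.
- tray: Aluminium parts tray, 200 (x) by 150 mm, fixed, rim 13 mm high, floor 3 mm above the bench; origin at the centre of its underside.
- small_ring: Smaller open ring, 19 mm bore, 27 mm outside, in the tray; a spare for another shaft, leave it.
- washer: Closed steel washer, 32 mm outside, in the tray; leave it.
- thumbscrew: Thumbscrew standing on its black head, 22 mm diameter, 26 mm high, in the tray; leave it.
- screwdriver: Screwdriver lying on the bench; leave it.
- wash_bottle: White wash bottle, 74 mm diameter, 200 mm high; leave it.

How it is judged (in metres and radians):
On the way, in this order (a step that is already met when the one before it is completed fails the run):
1. the ring, spread on the pliers, is lifted clear of the tray (height (world z) of ring_center above 0.03 m and value of joint each of ring_left, ring_right above 0.05 rad and contact force between pliers and ring above 1 N), for 0.2 s.
2. the ring sits closed in the groove and keeps the cap down, the pliers off it (value of joint cap above 0.002 m and value of joint each of ring_left, ring_right below 0.07 rad and horizontal distance between ring_center and spindle_axis below 0.003 m and contact force between pliers and ring below 0.05 N and contact force between pliers and cap below 0.05 N), for 0.3 s.
At the end, for the whole second after the job is handed in: The ring is flat in the groove (3 mm of the axis, tilt under 0.08 rad, arms open less than 0.07 rad) and holds the cap down over 2 mm; the pliers are at rest in the pocket, tips within 12 mm of its middle and under 20 mm above the bench, leaning less than 0.3 rad (value of joint cap above 0.002 m and value of joint each of ring_left, ring_right below 0.07 rad and horizontal distance between ring_center and spindle_axis below 0.003 m and angle between ring_center's own z axis and vertical below 0.08 rad and horizontal distance between pliers and stand below 0.012 m and height (world z) of pliers below 0.02 m and angle between pliers's own z axis and vertical below 0.3 rad and linear speed of each of pliers, ring below 0.02 m/s); the robot touches nothing.
It fails at once if the ring is over-spread: an arm bent open more than 0.36 rad (value of joint any of ring_left, ring_right above 0.36 rad).
It fails at once if the spring cap is pressed with more than 25 N (contact force between cap and anything else above 25 N).
It fails at once if the gripper's fingers touch the ring (contact force between the fingers and ring above 0.5 N).
It fails at once if a bystander is moved more than 20 mm (distance of any of small_ring, washer, thumbscrew, screwdriver, wash_bottle from where it was at the start of the episode above 0.02 m).
It also fails if it takes over 72 s, if anything falls off the work surface, if the arm or the gripper's body presses on something with over 40 N, if the wrist force passes 120 N, or if a joint passes its speed limit or range.

## Working session

There is one attempt and no reset: what is moved stays moved. The work goes in short steps, Python scripts to look and compute and a tool call to move; the robot and the scene stay as the last step left them, time stands still between calls to the robot, and variables do not carry over. Pictures are saved under pics/ and viewed, about 8 in all and at most 12, crops included, and the job is handed in when it is done.

Besides the shell and the picture viewer there is one more tool, called as a command line: name --argument value ..., lists and objects as JSON in quotes. arm_command: Moves the arm, as the interface text tells. Its arguments: {"type":"object","properties":{"increments":{"type":"array","items":{"type":"array"}}},"required":["increments"]}

```bash
ls; mkdir -p pics; cat > h.py <<'E'
import numpy as np, cv2
from bench import readout, imaging, arm
from scipy.spatial.transform import Rotation as R
def K(i,h=384):
    f=h/2/np.tan(np.radians(i["vfov"])/2)
    return np.array([[f,0,i["cx"]],[0,f,i["cy"]],[0,0,1.]])
def shot(name):
    s=readout.read_state(); p,d=imaging.get_image(name); i=imaging.camera_info(name)
    if name=="wrist":
        T=np.array(i["T_tool_cam"]); Rt=R.from_quat(s["ee_rot"]).as_matrix()
        Rc=Rt@T[:3,:3]; e=Rt@T[:3,3]+np.array(s["position"])
    else: Rc=np.array(i["rotation"]); e=np.array(i["eye"])
    return p,d,dict(K=K(i),D=np.array(i["D"],float),R=Rc,e=e)
def rays(c,uv):
    uv=np.asarray(uv,float).reshape(-1,1,2)
    n=cv2.undistortPoints(uv,c["K"],c["D"]).reshape(-1,2)
    return np.c_[n,np.ones(len(n))]@c["R"].T
def onz(c,uv,z):
    r=rays(c,uv); return c["e"]+r*((z-c["e"][2])/r[:,2])[:,None]
def withd(c,uv,d):
    return c["e"]+rays(c,uv)*np.asarray(d)[:,None]
def cloud(c,d):
    v,u=np.mgrid[0:d.shape[0],0:d.shape[1]]
    return withd(c,np.c_[u.ravel(),v.ravel()],d.ravel()).reshape(d.shape+(3,))
def proj(c,P):
    q=(np.asarray(P,float).reshape(-1,3)-c["e"])@c["R"]
    return cv2.projectPoints(q,np.zeros(3),np.zeros(3),c["K"],c["D"])[0].reshape(-1,2)
E
python3 - <<'E'
from h import *
s=readout.read_state();print(s)
for n in("scene","top"):
    p,d,c=shot(n);cv2.imwrite(f"pics/{n}0.png",p);np.savez(f"{n}0.npz",p=p,d=d,**c);print(n,c["e"],c["R"],c["K"][0,0],c["D"])
print(imaging.camera_info("wrist"))
a=cv2.imread("pics/scene0.png");b=cv2.imread("pics/top0.png")
cv2.imwrite("pics/a0.png",cv2.resize(a,(800,600)));cv2.imwrite("pics/b0.png",cv2.resize(b,(800,600)))
E
```

```text
pics
{'clock': 0.0, 'joints': array([ 1.40658714e+00,  3.85580310e-01,  6.64772132e-03, -5.08379266e-04,
       -1.19399962e+00, -2.58629008e-01]), 'joint_vel': array([-1.23507508e-03, -2.48326859e-04,  2.19984848e-04,  7.97089758e-05,
        1.71184599e-03,  1.90897906e-04]), 'joint_efforts': array([ 7.40584692e-04, -3.92286229e+01,  1.88398612e+01,  4.18615490e+00,
       -4.66428770e-03,  7.49506825e-06]), 'position': array([256.19457132, 569.44833397, 230.21441974]), 'ee_rot': array([-0.69121685,  0.1492116 ,  0.69147932,  0.14768723]), 'contact_force': array([ 0.08098499, -0.17986559,  0.42718648]), 'wrist_torque': array([-0.0116273 ,  0.00106995,  0.04954898]), 'gripper_width': 85.22878170200136}
scene [1625.02659033  322.81616148 1075.34061635] [ 0.55380631  0.71821092 -0.33774252 -0.2517968 ] 494.53828757687023 [-0.14301103  0.          0.          0.          0.        ]
top [ 272.77438508   25.26565695 1326.18018936] [ 0.70942164 -0.69895912  0.06724851 -0.0604543 ] 391.2771555013992 [0.04066145 0.         0.         0.         0.        ]
{'vfov': 64.39265524070612, 'cx': 258.91116578220834, 'cy': 190.12567780680328, 'D': array([-0.02008246,  0.        ,  0.        ,  0.        ,  0.        ]), 'T_tool_cam': array([[ 6.24909994e-04, -3.26362919e-01,  9.45244336e-01,
        -1.41815413e+02],
       [ 9.99999486e-01, -5.51089585e-04, -8.51382915e-04,
        -2.42935858e-01],
       [ 7.98774123e-04,  9.45244382e-01,  3.26362407e-01,
        -8.41586330e+01],
       [ 0.00000000e+00,  0.00000000e+00,  0.00000000e+00,
         1.00000000e+00]])}
```

```bash
sed -i 's/Rc=np.array(i\["rotation"\])/Rc=R.from_quat(i["rotation"]).as_matrix()/' h.py; python3 -c "
from h import *
i=imaging.camera_info('top');print(R.from_quat(i['rotation']).as_matrix().round(2))
i=imaging.camera_info('scene');print(R.from_quat(i['rotation']).as_matrix().round(2))"
```

```text
[[ 0.01 -0.98  0.18]
 [-1.   -0.02 -0.01]
 [ 0.01 -0.18 -0.98]]
[[-0.26  0.63 -0.74]
 [ 0.97  0.16 -0.21]
 [-0.01 -0.76 -0.65]]
```

View pics/a0.png

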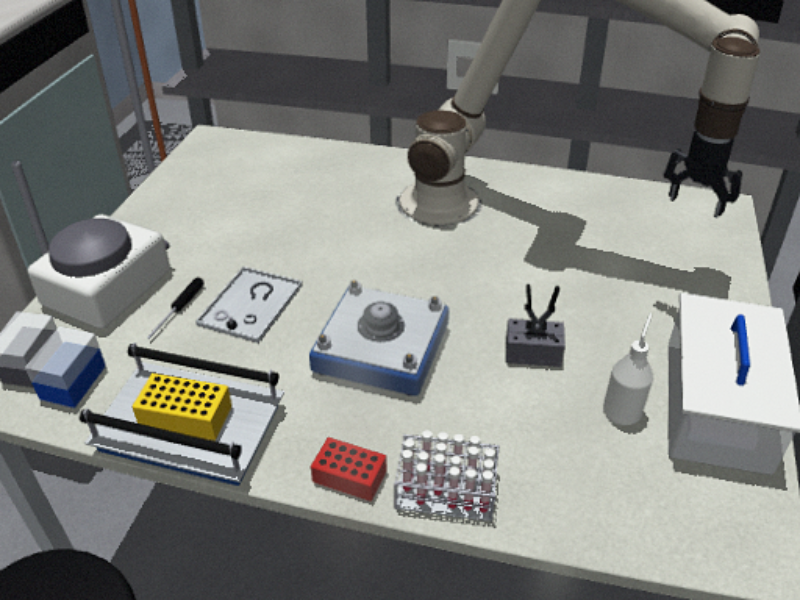

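View pics/b0.png

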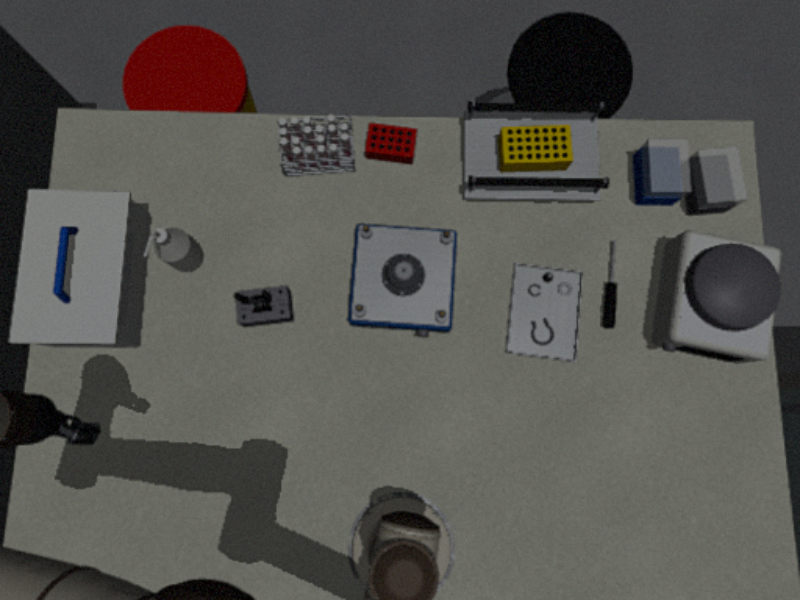

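```bash
python3 - <<'E'
from h import *
p,d,c=shot("top")
uv=np.array([[263,305],[403,272],[542,330],[543,312],[610,283],[172,245]])*.64
for a,z in zip(uv,[58,110,5,8,0,100]): print(a,onz(c,a,z).round(0),withd(c,[a],[d[int(a[1]),int(a[0])]]).round(0))
X=cloud(c,d)
# stand top
g=X[...,:]
hsv=cv2.cvtColor(p,cv2.COLOR_BGR2HSV)
def box(m,z):
    k=[q for q in cv2.findContours(m.astype(np.uint8),0,2)[0]];q=max(k,key=cv2.contourArea)
    P=onz(c,q.reshape(-1,2),z)[:,:2].astype(np.float32);return cv2.minAreaRect(P)
z=X[...,2]
near=lambda x,y,r:(abs(X[...,0]-x)<r)&(abs(X[...,1]-y)<r)
w=onz(c,uv[0],58)[0]; 
m=near(w[0],w[1],90)&(z>45)&(z<66)&(d>0);print("stand",box(m,58))
w=onz(c,uv[1],66)[0]
m=near(w[0],w[1],150)&(z>50)&(z<80);print("shaker",box(m,66))
m=near(w[0],w[1],60)&(z>88)&(z<125);print("cap",box(m,100), [ (int(a),int((np.round(z[near(w[0],w[1],60)],0)==a).sum())) for a in range(60,125,2)])
w=onz(c,uv[0],58)[0]; m=near(w[0],w[1],90)&(z>75);q=X[m];print("pliers",len(q),q.min(0),q.max(0))
E
```

```text
[168.32 195.2 ] [[489. 295.  58.]] [[488. 294.  64.]]
[257.92 174.08] [[553.   3. 110.]] [[553.   3. 111.]]
[346.88 211.2 ] [[ 453. -303.    5.]] [[ 453. -304.    2.]]
[347.52 199.68] [[ 492. -305.    8.]] [[ 493. -308.   -1.]]
[390.4  181.12] [[ 561. -457.    0.]] [[ 556. -449.   23.]]
[110.08 156.8 ] [[604. 478. 100.]] [[594. 464. 137.]]
stand ((492.2366638183594, 298.2117919921875), (71.64083099365234, 110.70536804199219), 8.294228553771973)
shaker ((555.5736694335938, 3.637908935546875), (220.61459350585938, 220.0966339111328), 86.71739959716797)
cap ((559.22509765625, 2.9481277465820312), (65.92469787597656, 64.40989685058594), 0.9223797917366028) [(60, 7), (62, 34), (64, 80), (66, 107), (68, 110), (70, 88), (72, 47), (74, 12), (76, 6), (78, 2), (80, 0), (82, 0), (84, 0), (86, 0), (88, 0), (90, 0), (92, 0), (94, 4), (96, 10), (98, 25), (100, 40), (102, 25), (104, 15), (106, 4), (108, 12), (110, 18), (112, 15), (114, 3), (116, 2), (118, 0), (120, 0), (122, 0), (124, 0)]
pliers 112 [483.1361585  269.80362589  75.50758551] [501.78890068 327.65339744 176.48770229]
```

```bash
cat >> h.py <<'E'
def tgt(pos,yaw,lean=(0,0),s=None):
    """tool down; yaw of tool-y axis dir (deg) ; prints increments"""
    s=s or readout.read_state()
    Rt=R.from_quat(s["ee_rot"]).as_matrix()
    a=np.radians(yaw); x=np.array([lean[0],lean[1],-1.]); x/=np.linalg.norm(x)
    y=np.array([np.cos(a),np.sin(a),0]); y-=x*(x@y); y/=np.linalg.norm(y)
    T=np.c_[x,y,np.cross(x,y)]
    rv=np.degrees(R.from_matrix(T@Rt.T).as_rotvec())
    print("turn",rv.round(2),"shift",(np.array(pos)-s["position"]).round(1))
E
python3 - <<'E'
from h import *
s=readout.read_state();print(R.from_quat(s["ee_rot"]).as_matrix().round(3))
i=imaging.camera_info("wrist");T=np.array(i["T_tool_cam"])
tgt([492,298,300],98.3);tgt([492,298,300],-81.7)
p,d,c=shot("top")
print(onz(c,[[347-10,212],[347,212]],5))
cr=p[165:235,320:375];cv2.imwrite("pics/ringcrop.png",cv2.resize(cr,None,fx=10,fy=8.5,interpolation=2)[:590,:550])
E
```

```text
[[-0.001 -0.41  -0.912]
 [-0.001 -0.912  0.41 ]
 [-1.     0.002 -0.   ]]
turn [-1.0000e-02 -1.2000e-01 -1.4747e+02] shift [ 235.7 -271.6   69.5]
turn [ 9.000e-02 -1.000e-02  3.253e+01] shift [ 235.7 -271.6   69.5]
[[ 449.46498203 -269.11746802    5.        ]
 [ 450.0161539  -303.08107286    5.        ]]
```

arm_command --increments '[[[0,0,8],[40,-46,10],0],[[0,0,16],[80,-92,20],0],[[0,0,24],[120,-138,30],0],[[0,0,32.5],[160,-184,40],0],[[0,0,32.5],[200,-230,40],0]]'

```text
clock: 0.7
position: [418.2, 383.4, 267.2]
ee_rot: [0.706, 0.052, -0.705, 0.052]
contact_force: [0.8, 0.8, -0.1]
gripper_width: 85.3
```

arm_command --increments '[[[0,0,0],[36,-41,-5],0],[[0,0,0],[36,-41,-10],0],[[0,0,0],[36,-41,-10],0],[[0,0,0],[36,-41,-10],0],[[0,0,0],[36,-41,-10],0]]'

```text
clock: 1.2
position: [453.6, 343.5, 257.3]
ee_rot: [0.706, 0.053, -0.705, 0.053]
contact_force: [-0.2, 0.4, -0.4]
gripper_width: 85.4
```

```bash
python3 - <<'E'
from h import *
s=readout.read_state();print(s["clock"],s["position"],R.from_quat(s["ee_rot"]).as_matrix().round(3),s["contact_force"])
p,d,c=shot("wrist");np.savez("w1.npz",p=p,d=d,**c)
X=cloud(c,d)
cv2.imwrite("pics/w1.png",cv2.resize(p,(800,600)))
z=X[...,2];m=(d>0)&(abs(X[...,0]-492)<80)&(abs(X[...,1]-298)<90)
for lo in range(60,190,8):
    q=X[m&(z>lo)&(z<=lo+8)]
    if len(q)>5: print(lo,len(q),q.min(0).round(1),q.max(0).round(1),np.median(q,0).round(1))
E
```

```text
1.2 [453.60401779 343.50587664 257.2626304 ] [[ 0.001  0.149 -0.989]
 [-0.    -0.989 -0.149]
 [-1.     0.    -0.001]] [-0.17589162  0.40559105 -0.36125834]
60 251 [466.2 279.6  60. ] [511.5 348.   67.9] [497.9 298.5  64.7]
68 324 [471.1 278.6  68. ] [510.6 322.4  75.6] [503.1 298.1  70.1]
76 46 [490.7 290.8  76.1] [496.7 311.6  83. ] [495.2 302.1  80.3]
84 90 [485.2 290.   84.4] [495.4 311.6  92. ] [492.4 299.9  87.9]
92 98 [485.4 283.7  92.2] [496.4 315.1 100. ] [492.  295.8  95.9]
100 95 [485.4 282.8 100. ] [496.5 314.1 107.9] [491.2 291.3 103.9]
108 61 [484.9 283.9 108.1] [496.3 314.7 115.4] [491.2 286.7 110.6]
116 166 [479.2 272.4 116.1] [501.3 329.4 123.4] [492.8 301.  121.1]
124 61 [486.1 279.1 124. ] [499.8 324.6 131.7] [493.9 283.6 128.6]
132 87 [483.8 278.3 132. ] [500.2 325.2 140. ] [493.7 282.5 136.4]
140 82 [486.7 276.8 140.1] [500.2 327.  148. ] [493.6 281.1 144.2]
148 105 [483.5 275.7 148.1] [500.6 328.4 155.9] [493.4 279.9 152. ]
156 104 [487.  274.5 156. ] [500.6 329.7 163.9] [493.6 278.6 160.2]
164 381 [479.5 269.2 164. ] [500.8 331.3 172. ] [491.1 277.7 170.2]
172 12 [482.3 271.8 172. ] [497.4 328.5 172.7] [490.4 300.1 172.3]
```

View pics/w1.png

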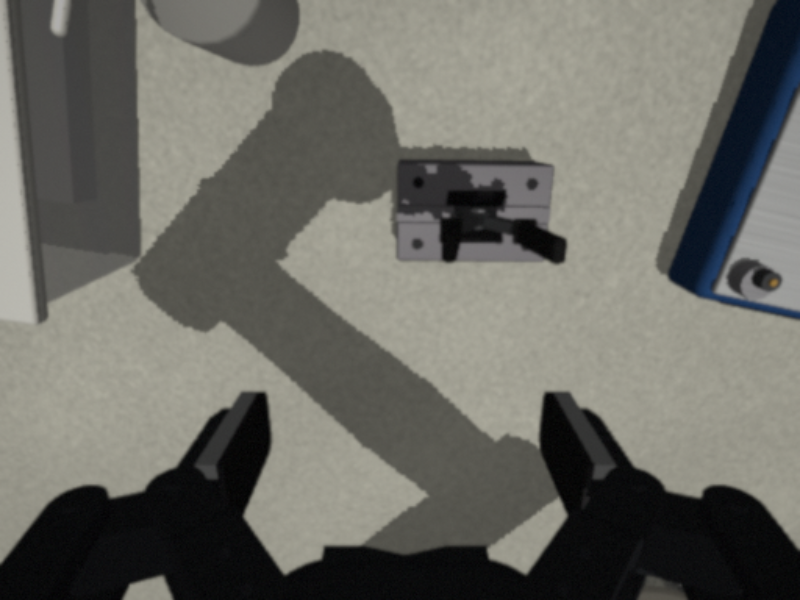

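```bash
python3 - <<'E'
from h import *
f=np.load("w1.npz");c=dict(K=f["K"],D=f["D"],R=f["R"],e=f["e"]);X=cloud(c,f["d"]);z=X[...,2]
m=(f["d"]>0)&(abs(X[...,0]-492)<60)&(abs(X[...,1]-298)<60)
for lo,hi in((167,176),(116,123.5),(84,112)):
    mm=(m&(z>lo)&(z<hi)).astype(np.uint8)
    n,l,st,ce=cv2.connectedComponentsWithStats(mm)
    for k in range(1,n):
        if st[k,4]<25: continue
        q=X[l==k]; print(lo,st[k,4],q.mean(0).round(1),[ [round(v,1) for v in np.percentile(q[:,j],[3,97])] for j in range(3)])
        if lo==167: print(cv2.minAreaRect(q[:,:2].astype(np.float32)))
# stand top
q=(m&(z>54)&(z<62)).astype(np.uint8)
k=max(cv2.findContours(q,0,2)[0],key=cv2.contourArea)
print(cv2.minAreaRect(onz(c,k.reshape(-1,2),58)[:,:2].astype(np.float32)))
s=readout.read_state();tgt([492,298,147],-81.7)
E
```

```text
167 170 [486.9 327.3 170.3] [[np.float64(480.5), np.float64(492.7)], [np.float64(323.4), np.float64(330.9)], [np.float64(167.8), np.float64(172.0)]]
((486.4070739746094, 326.8831787109375), (13.561607360839844, 7.812058448791504), 8.920500755310059)
167 176 [494.2 274.1 170.2] [[np.float64(488.1), np.float64(500.2)], [np.float64(270.1), np.float64(277.3)], [np.float64(167.6), np.float64(172.0)]]
((493.7253723144531, 273.4924011230469), (14.200719833374023, 7.718197822570801), 8.876224517822266)
116 83 [489.7 325.3 121.3] [[np.float64(481.3), np.float64(494.6)], [np.float64(316.9), np.float64(329.1)], [np.float64(120.1), np.float64(122.6)]]
116 83 [495.6 281.3 120.5] [[np.float64(485.8), np.float64(500.9)], [np.float64(273.3), np.float64(285.4)], [np.float64(118.0), np.float64(122.2)]]
84 328 [491.4 298.   98.1] [[np.float64(485.8), np.float64(496.0)], [np.float64(285.2), np.float64(313.6)], [np.float64(86.0), np.float64(110.9)]]
((490.75067138671875, 300.49053955078125), (69.0765609741211, 109.98761749267578), 7.988124847412109)
turn [-0.    0.08 -0.28] shift [  38.5  -45.6 -110.3]
```

arm_command --increments '[[[0,0,0],[20,-23,0],0],[[0,0,0],[37,-43,0],0],[[0,0,0],[37,-43,-40],0],[[0,0,0],[37,-43,-80],0],[[0,0,0],[37,-43,-115],0]]'

```text
clock: 1.75
position: [489.8, 301.3, 141.0]
ee_rot: [0.706, 0.053, -0.705, 0.053]
contact_force: [0.6, -0.3, -1.4]
gripper_width: 84.9
```

```bash
python3 - <<'E'
from h import *
s=readout.read_state();print(s["position"],s["contact_force"]);tgt([490.5,300.3,123],-82)
E
```

```text
[489.81309257 301.30265936 140.97663714] [ 0.62572744 -0.27380592 -1.38464254]
turn [-0.02  0.08 -0.65] shift [  0.7  -1.  -18. ]
```

arm_command --increments '[[[0,0,-0.6],[0.7,-1,-18],0],[[0,0,-0.6],[0.7,-1,-18],0.15],[[0,0,-0.6],[0.7,-1,-18],0.3],[[0,0,-0.6],[0.7,-1,-18],0.42],[[0,0,-0.6],[0.7,-1,-18],0.42]]'

```text
clock: 2.25
position: [492.2, 301.8, 126.5]
ee_rot: [0.708, 0.051, -0.703, 0.049]
contact_force: [0.5, -1.4, 5.7]
gripper_width: 49.8
```

```bash
python3 - <<'E'
from h import *
s=readout.read_state();print(s["position"],s["contact_force"],s["wrist_torque"],s["gripper_width"])
p,d,c=shot("scene")
u=proj(c,[490,300,110])[0];print(u)
x,y=int(u[0]),int(u[1]);cr=p[max(0,y-70):y+50,x-70:x+70];cv2.imwrite("pics/s1.png",cv2.resize(cr,None,fx=5,fy=5,interpolation=2))
E
```

```text
[492.15479205 301.78806019 126.53452599] [ 0.48514405 -1.44131307  5.74730498] [-0.44835792 -0.04250619  0.06159671] 49.771079843523204
[344.99082309 199.16473022]
```

arm_command --increments '[[[0,0,0],[0,0,1],0.42],[[0,0,0],[0,0,2],0.42],[[0,0,0],[0,0,3],0.42],[[0,0,0],[0,0,4],0.43],[[0,0,0],[0,0,4],0.43]]'

```text
clock: 2.8
position: [492.1, 301.8, 130.5]
ee_rot: [0.708, 0.051, -0.703, 0.049]
contact_force: [-0.7, 0.1, -1.4]
gripper_width: 49.1
```

```bash
python3 - <<'E'
from h import *
s=readout.read_state();print(s["position"],s["contact_force"],s["wrist_torque"],s["gripper_width"]);print(R.from_quat(s["ee_rot"]).as_matrix().round(3))
p,d,c=shot("wrist");cv2.imwrite("pics/w2.png",cv2.resize(p,(800,600)));np.savez("w2.npz",p=p,d=d,**c)
tgt([490.5,300.3,123],-82)
E
```

```text
[492.08979281 301.75738502 130.46478619] [-0.73187127  0.14031292 -1.35907401] [0.00771573 0.01544574 0.00463708] 49.10327871095175
[[ 0.006  0.142 -0.99 ]
 [ 0.004 -0.99  -0.142]
 [-1.    -0.003 -0.007]]
turn [-0.21  0.36 -0.15] shift [-1.6 -1.4 -7.4]
```

View pics/w2.png

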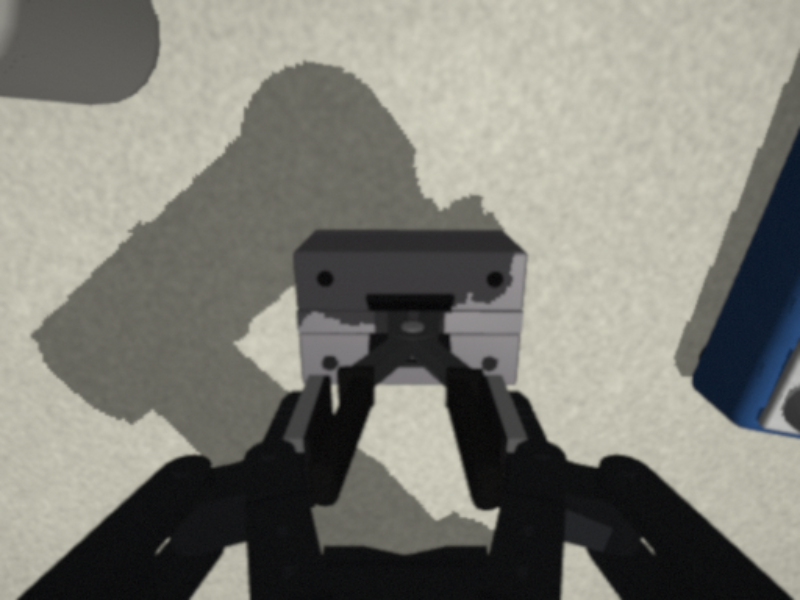

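arm_command --increments '[[[0,0,0],[0,0,15],0.43],[[0,0,0],[0,0,45],0.43],[[0,0,0],[0,0,85],0.43],[[0,0,0],[0,0,125],0.43],[[0,0,0],[0,0,150],0.43]]'

```text
clock: 3.35
position: [492.8, 302.1, 283.8]
ee_rot: [0.709, 0.052, -0.702, 0.048]
contact_force: [-0.0, -0.2, -1.5]
gripper_width: 48.7
```

```bash
python3 - <<'E'
from h import *
s=readout.read_state();print(s["position"],s["contact_force"],s["wrist_torque"],s["gripper_width"],s["joints"])
p,d,c=shot("wrist");np.savez("w3.npz",p=p,d=d,**c)
p2,d2,c2=shot("scene");np.savez("s3.npz",p=p2,d=d2,**c2)
u=proj(c2,np.array(s["position"])+[0,0,-60])[0];x,y=map(int,u);cr=cv2.resize(p2[max(y-60,0):y+60,x-60:x+60],(600,600),interpolation=2)
cv2.imwrite("pics/w3.png",np.hstack([cv2.resize(p,(400,300)),cv2.resize(cr,(300,300))]))
E
```

```text
[492.81824241 302.13105711 283.77923095] [-0.02741486 -0.17650897 -1.47355919] [ 0.03272024 -0.06761914 -0.042     ] 48.70434817883772 [ 0.83170809  0.26653347 -0.03330897  0.00322722 -1.2597086   0.8806126 ]
```

View pics/w3.png

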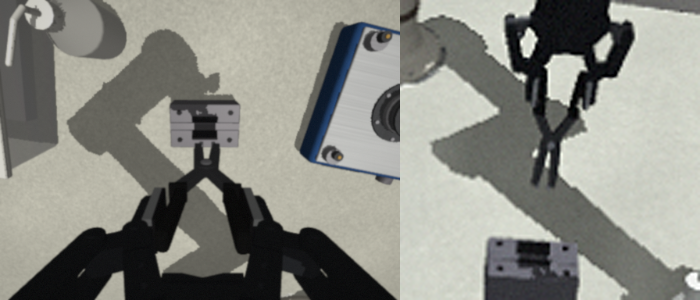

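```bash
cat >> h.py <<'E'
def toolcloud(c,d,s):
    Rt=R.from_quat(s["ee_rot"]).as_matrix()
    return (cloud(c,d)-np.array(s["position"]))@Rt
def plierscan(d,c,s,hi=150):
    X=toolcloud(c,d,s); m=(d>0)&(abs(X[...,1])<32)&(abs(X[...,2])<30)&(X[...,0]<hi)&(X[...,0]>0)
    for lo in range(0,hi,8):
        q=X[m&(X[...,0]>lo)&(X[...,0]<=lo+8)]
        if len(q)>5: print(lo,len(q),np.percentile(q[:,1],[2,50,98]).round(1),np.percentile(q[:,2],[2,25,50,98]).round(1))
E
python3 - <<'E'
from h import *
f=np.load("w3.npz");c={k:f[k] for k in"KDRe"};s=readout.read_state();plierscan(f["d"],c,s)
p=f["p"];print(c["e"]); cv2.imwrite("pics/w3c.png",cv2.resize(p[150:300,200:330],None,fx=4,fy=4,interpolation=2))
E
```

```text
0 568 [-23.5 -11.1  25.7] [-6.3 -5.3 -4.3  6.2]
8 141 [-23.4 -11.2  24.4] [-6.5 -6.1 -5.8  4.9]
16 356 [-17.7   1.9  21.8] [-3.  -2.5 -2.1  5. ]
24 344 [-14.7  -2.1  18.5] [-3.  -2.5 -2.2  4.6]
32 307 [-10.3   1.7  15. ] [-2.9 -2.5 -2.1  4.5]
40 215 [-6.6  3.  12.5] [-4.6 -3.4 -3.   3.4]
48 169 [-7.8  3.2 14.3] [-5.3 -4.8 -3.6  0.9]
56 89 [-8.   4.  14.5] [-4.6 -3.5 -3.2 -1.7]
64 104 [-8.3  1.2 16.1] [-2.8 -2.6 -2.4 -1. ]
72 102 [-7.9  6.9 16.4] [-2.8 -2.5 -2.3  0.6]
80 88 [-8.1  8.3 17. ] [-2.9 -2.6 -2.5 -1.9]
88 79 [-8.3  0.5 17.5] [-2.9 -2.5 -2.3 -1.5]
96 57 [-7.7 10.7 18.1] [-2.8 -2.5 -2.4 -1.4]
104 63 [-7.9 -0.3 18.5] [-2.7 -2.4 -2.3  1.9]
112 25 [-4.3  0.6 13.3] [-2.6 -2.3 -2.1  3.8]
[574.80396911 313.3648432  426.47682632]
```

View pics/w3c.png

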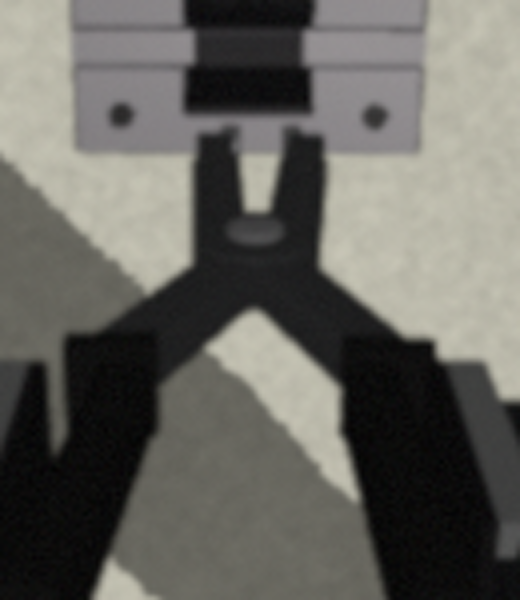

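arm_command --increments '[[[0,0,0],[-3,-45,0],0.42],[[0,0,0],[-6,-95,0],0.41],[[0,0,0],[-9,-145,0],0.4],[[0,0,0],[-13,-195,0],0.39],[[0,0,0],[-16,-243,0],0.39]]'

```text
clock: 3.95
position: [476.3, 57.9, 283.6]
ee_rot: [0.709, 0.053, -0.701, 0.048]
contact_force: [0.2, 0.6, -0.9]
gripper_width: 52.1
```

arm_command --increments '[[[0,0,0],[-3,-49,0],0.39],[[0,0,0],[-6,-98,0],0.39],[[0,0,0],[-9,-147,0],0.39],[[0,0,0],[-13,-196,0],0.39],[[0,0,0],[-16,-244,0],0.39]]'

```text
clock: 4.45
position: [459.0, -187.9, 282.2]
ee_rot: [0.709, 0.054, -0.702, 0.047]
contact_force: [1.5, 0.2, -1.1]
gripper_width: 52.0
```

arm_command --increments '[[[0,0,0],[-3,-45,-10],0.39],[[0,0,0],[-6,-85,-30],0.39],[[0,0,0],[-8,-120,-50],0.39],[[0,0,0],[-8,-128,-60],0.39],[[0,0,0],[-8,-128,-60],0.39]]'

```text
clock: 4.95
position: [449.2, -316.1, 218.8]
ee_rot: [0.707, 0.054, -0.704, 0.045]
contact_force: [0.2, 0.8, -1.5]
gripper_width: 52.2
```

```bash
python3 - <<'E'
from h import *
s=readout.read_state();print(s["clock"],s["position"],s["contact_force"],s["gripper_width"])
p,d,c=shot("wrist");np.savez("w4.npz",p=p,d=d,**c)
cv2.imwrite("pics/w4.png",cv2.resize(p,(800,600)));plierscan(d,c,s)
E
```

```text
4.95 [ 449.21711083 -316.13085759  218.82488407] [ 0.22994251  0.79706789 -1.47757854] 52.24300139941063
0 622 [-25.8  13.4  26. ] [-7.  -6.1 -4.7  5.6]
8 139 [-23.9 -12.4  22.3] [-6.7 -6.2 -2.7  4.1]
16 371 [-20.   -7.6  20.1] [-3.5 -3.  -2.7  4.3]
24 343 [-16.4  -4.1  16.6] [-3.5 -3.  -2.6  4.2]
32 298 [-12.2   0.3  12.3] [-3.5 -3.  -2.6  4. ]
40 216 [-8.8  0.4 10.2] [-5.5 -4.  -3.6  4. ]
48 136 [-9.9  0.4 11.3] [-5.6 -5.  -3.9 -0.1]
56 84 [-10.2   2.2  11.8] [-4.1 -3.7 -3.  -2.1]
64 97 [-10.6   2.6  12.1] [-3.2 -2.8 -2.7 -2. ]
72 94 [-11.   -1.8  12.5] [-3.  -2.7 -2.6 -2. ]
80 87 [-11.3  -1.9  13.1] [-2.9 -2.7 -2.6 -1.9]
88 78 [-11.6   1.3  13. ] [-3.  -2.7 -2.5 -1.7]
96 53 [-11.3  -3.7  13. ] [-2.8 -2.5 -2.4 -1.5]
104 58 [-11.4   1.4  13.4] [-2.7 -2.5 -2.3  1.3]
112 22 [-6.1  4.9  8.5] [-2.6 -2.4 -2.1  2.9]
```

View pics/w4.png

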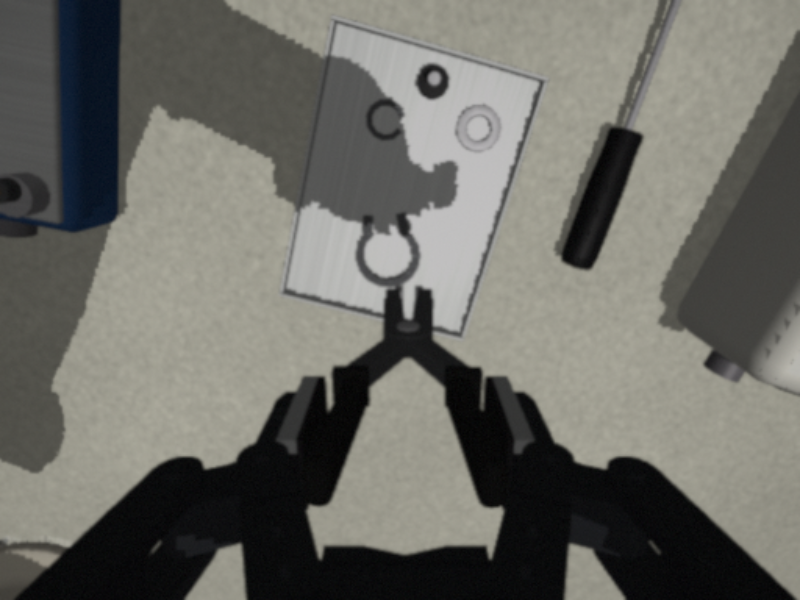

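```bash
cat > ring.py <<'E'
from h import *
from scipy.optimize import least_squares
def findring(p,c,guess,z=7.,thr=25,out=None):
    g=cv2.cvtColor(p,cv2.COLOR_BGR2GRAY)
    b=cv2.morphologyEx(g,cv2.MORPH_BLACKHAT,cv2.getStructuringElement(2,(15,15)))
    v,u=np.nonzero(b>thr); P=onz(c,np.c_[u,v],z)[:,:2]; w=b[v,u].astype(float)
    k=np.linalg.norm(P-guess,axis=1)<36; P,w=P[k],w[k]
    ctr=np.array(guess,float)
    for it in range(8):
        r=np.linalg.norm(P-ctr,axis=1); a=(abs(r-21.75)<(6 if it<4 else 4))
        if it>2:
            ang=np.arctan2(*(P-ctr).T[::-1]); a&=np.cos(ang-gap)<np.cos(np.radians(50))
        f=least_squares(lambda q:(np.linalg.norm(P[a]-q[:2],axis=1)-q[2])*np.sqrt(w[a]),[*ctr,21.75],loss="soft_l1")
        ctr=f.x[:2]
        r=np.linalg.norm(P-ctr,axis=1); e=(r>25.5)&(r<32)
        ang=np.arctan2(*(P-ctr).T[::-1])
        if it==0: gap=np.arctan2(*(P[e].mean(0)-ctr)[::-1])
        e&=np.cos(ang-gap)>np.cos(np.radians(60))
        dl=np.angle(np.exp(1j*(ang-gap)))
        L=P[e&(dl>0)];Rr=P[e&(dl<0)]
        mid=(L.mean(0)+Rr.mean(0))/2 if len(L) and len(Rr) else P[e].mean(0)
        gap=np.arctan2(*(mid-ctr)[::-1])
    print("ctr",ctr.round(2),"r",f.x[2].round(2),"gap deg",np.degrees(gap).round(2),"n",len(P),len(L),len(Rr),"ends",L.mean(0).round(1),Rr.mean(0).round(1))
    return ctr,gap
E
python3 - <<'E'
from ring import *
f=np.load("w4.npz");c={k:f[k] for k in"KDRe"};p=f["p"]
g0=onz(c,[[248,162]],7)[0][:2];print(g0)
for t in(18,28,40): ctr,gap=findring(p,c,g0,thr=t)
f=np.load("top0.npz");from h import *
pt,dt,ct=shot("top");findring(pt,ct,g0,thr=15)
G=np.array([np.cos(gap),np.sin(gap)]);print("tips at",ctr+26*G)
s=readout.read_state();tgt([*(ctr+26*G),200],np.degrees(gap)-90)
E
```

```text
[ 445.66206965 -300.42689015]
ctr [ 443.63 -299.99] r 21.65 gap deg -47.1 n 986 69 10 ends [ 470.2 -309.7] [ 448.7 -324.3]
ctr [ 444.2  -300.31] r 21.72 gap deg 11.04 n 901 42 60 ends [ 465.6 -281.7] [ 471.1 -309.5]
ctr [ 444.22 -300.33] r 21.63 gap deg 11.43 n 802 30 49 ends [ 465.8 -281.5] [ 471.1 -309.4]
ctr [ 451.12 -276.36] r 21.75 gap deg -101.49 n 87 2 3 ends [ 449.8 -306. ] [ 440.7 -304.6]
tips at [ 469.70966891 -295.17747053]
turn [-0.59  0.43  3.23] shift [ 18.8  20.1 -21.9]
```

arm_command --increments '[[[-0.6,0.4,3],[11,11,-15],0.39],[[-0.6,0.4,3],[21.7,22.2,-30],0.39],[[-0.6,0.4,3.2],[21.7,22.2,-50],0.39],[[-0.6,0.4,3.2],[21.7,22.2,-70],0.39],[[-0.6,0.4,3.2],[21.7,22.2,-78],0.39]]'

```text
clock: 5.55
position: [472.6, -291.2, 143.3]
ee_rot: [-0.703, -0.071, 0.704, -0.071]
contact_force: [-0.3, -0.1, -1.4]
gripper_width: 52.1
```

```bash
python3 - <<'E'
from ring import *
s=readout.read_state();print(s["clock"],s["position"],s["contact_force"],s["gripper_width"])
p,d,c=shot("wrist");np.savez("w5.npz",p=p,d=d,**c)
for t in(18,28,40):ctr,gap=findring(p,c,[444.2,-300.3],thr=t)
u=proj(c,[*ctr,7])[0];print(u);x,y=map(int,u)
cv2.imwrite("pics/w5.png",cv2.resize(p[y-70:y+80,x-90:x+110],None,fx=4,fy=4,interpolation=2));print("org",x-90,y-70)
plierscan(d,c,s)
tgt([470.9,-293.9,135],-78.8)
E
```

```text
5.55 [ 472.59890514 -291.23171386  143.26798207] [-0.33619438 -0.06185938 -1.43941021] 52.09021206507196
ctr [ 443.63 -300.61] r 21.68 gap deg 14.63 n 1261 89 90 ends [ 465.2 -282.4] [ 471.6 -305.9]
ctr [ 443.28 -300.64] r 21.65 gap deg 13.5 n 1133 82 73 ends [ 465.2 -282.7] [ 471.1 -306.6]
ctr [ 445.73 -303.63] r 19.38 gap deg 23.19 n 970 77 81 ends [ 464.9 -282.5] [ 474.6 -304.1]
[266.35608492 206.66891447]
org 176 136
0 625 [-25.9  13.4  26. ] [-6.8 -5.9 -4.6  6.1]
8 122 [-23.4 -12.4  24.2] [-6.6 -6.2 -2.8  4.1]
16 380 [-20.4   8.2  20.4] [-3.4 -2.9 -2.5  4.4]
24 353 [-16.   -4.1  16.3] [-3.3 -2.8 -2.5  4.1]
32 297 [-11.7   1.   12.3] [-3.1 -2.7 -2.4  4.6]
40 213 [-9.   0.4 10.3] [-5.1 -3.8 -3.4  1.9]
48 137 [-9.9  0.4 11.4] [-5.5 -4.9 -3.8  0.1]
56 81 [-10.3   2.5  11.8] [-3.9 -3.4 -2.8 -2.1]
64 97 [-10.5   2.6  12.2] [-3.  -2.5 -2.4 -1.8]
72 95 [-10.9  -1.8  12.5] [-2.7 -2.5 -2.3 -1.7]
80 86 [-11.4   0.8  13.1] [-2.8 -2.4 -2.2 -1.4]
88 71 [-11.4   4.5  13.1] [-2.6 -2.4 -2.2 -1.7]
96 57 [-11.1  -3.7  13.1] [-2.5 -2.2 -2.1 -1.2]
104 56 [-11.4  -2.9  13.2] [-2.3 -2.1 -2.   1.2]
112 14 [-5.4  4.9  8.3] [-2.2 -2.  -1.8  3.1]
128 33 [-19.9  -8.   24.5] [-0.7  3.2 11.2 26.8]
136 3394 [-30.9  -0.3  30.9] [-28.9 -18.   -5.4  27.8]
turn [-0.06 -0.09 -0.31] shift [-1.3 -2.5 -7.6]
```

View pics/w5.png

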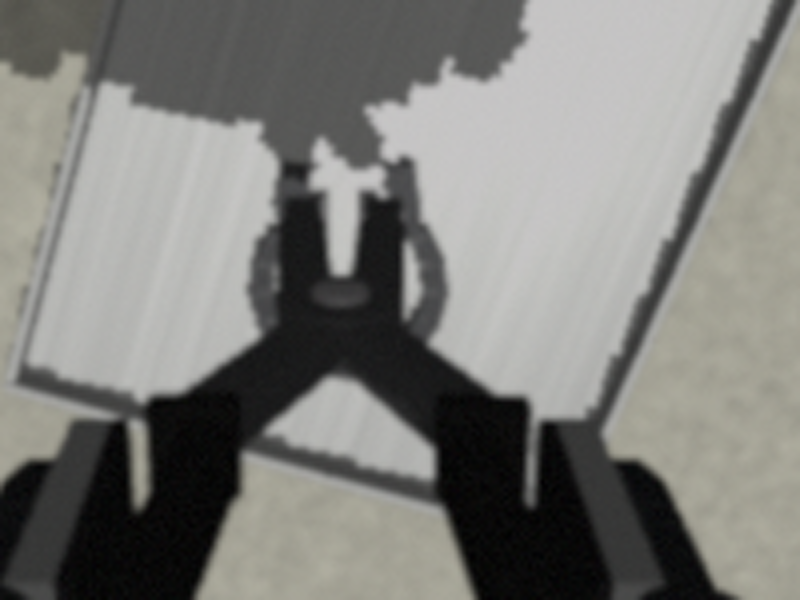

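arm_command --increments '[[[0,0,-0.3],[-1.5,-2.5,0],0.39],[[0,0,-0.3],[-1.5,-2.5,0],0.39],[[0,0,-0.3],[-1.5,-2.5,-5],0.39],[[0,0,-0.3],[-1.5,-2.5,-9],0.39],[[0,0,-0.3],[-1.5,-2.5,-12],0.39]]'

```text
clock: 6.1
position: [470.6, -294.0, 130.4]
ee_rot: [-0.703, -0.069, 0.704, -0.069]
contact_force: [0.3, 0.1, -2.0]
gripper_width: 52.0
```

```bash
python3 - <<'E'
from ring import *
s=readout.read_state();print(s["clock"],s["position"],s["contact_force"],s["gripper_width"])
p,d,c=shot("wrist");np.savez("w6.npz",p=p,d=d,**c)
x,y=176,126
cv2.imwrite("pics/w6.png",cv2.resize(p[y:y+110,x+40:x+140],None,fx=5,fy=5,interpolation=2))
tgt([471.1,-293.75,121],-78.8);plierscan(d,c,s,140)
E
```

```text
6.1 [ 470.59766911 -293.97264911  130.44190737] [ 0.28585681  0.08137151 -2.03274751] 52.0141669459653
turn [-0.09 -0.15  0.02] shift [ 0.8  0.1 -8.8]
0 621 [-25.8  13.4  25.9] [-7.2 -6.2 -4.9  5.7]
8 127 [-24.3 -12.4  23.5] [-7.1 -6.4 -2.8  3.9]
16 383 [-19.7  -8.1  20.2] [-3.8 -3.2 -2.8  3.9]
24 342 [-15.8  -3.7  16.7] [-3.6 -3.2 -2.8  4. ]
32 308 [-12.1   0.4  12.4] [-3.6 -3.2 -2.8  3.8]
40 206 [-9.   0.4  9.8] [-5.6 -4.3 -4.   0.5]
48 143 [-9.9  1.1 11.4] [-5.9 -5.3 -4.2 -0.9]
56 81 [-10.3   1.1  11.7] [-4.4 -3.9 -3.3 -2.7]
64 103 [-10.5   2.6  12.2] [-3.4 -3.1 -3.  -2.4]
72 94 [-10.9  -2.2  12.5] [-3.4 -3.2 -3.  -2.4]
80 85 [-11.2   4.4  13. ] [-3.4 -3.  -2.9 -2.1]
88 72 [-11.6  -2.8  13.1] [-3.2 -3.  -2.8 -2.3]
96 57 [-11.1  -3.7  13.1] [-3.3 -3.1 -2.9 -2.2]
104 56 [-11.3  -2.9  13.3] [-3.1 -2.9 -2.7  1.1]
112 16 [-5.4  4.9  8.2] [-3.1 -2.9 -2.6  3.1]
120 1783 [-30.6  -0.3  30.9] [-28.6 -16.7  -3.6  28.2]
128 1765 [-31.2  -0.3  31. ] [-29.2 -19.8  -8.7  27.3]
```

View pics/w6.png

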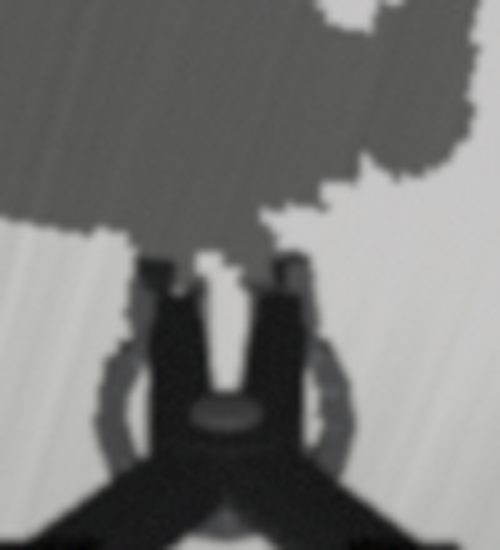

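arm_command --increments '[[[0,0,0],[0.6,0.4,-3],0.39],[[0,0,0],[0.6,0.4,-5],0.39],[[0,0,0],[0.6,0.4,-7],0.39],[[0,0,0],[0.6,0.4,-9],0.39],[[0,0,0],[0.6,0.4,-9],0.39]]'

```text
clock: 6.65
position: [470.7, -293.4, 120.5]
ee_rot: [-0.703, -0.07, 0.705, -0.068]
contact_force: [-0.5, -0.1, -1.5]
gripper_width: 52.0
```

arm_command --increments '[[[0,0,0],[0,0,-1],0.39],[[0,0,0],[0,0,-2],0.39],[[0,0,0],[0,0,-2.5],0.39],[[0,0,0],[0,0,-3],0.39],[[0,0,0],[0,0,-3],0.39]]'

```text
clock: 7.15
position: [471.1, -293.5, 118.1]
ee_rot: [-0.703, -0.07, 0.704, -0.068]
contact_force: [-0.3, 0.2, 2.2]
gripper_width: 51.9
```

arm_command --increments '[[[0,0,0],[0,0,0],0.42],[[0,0,0],[0,0,0],0.45],[[0,0,0],[0,0,0],0.48],[[0,0,0],[0,0,0],0.51],[[0,0,0],[0,0,0],0.51]]'

```text
clock: 7.65
position: [473.0, -294.6, 120.3]
ee_rot: [0.705, 0.069, -0.703, 0.07]
contact_force: [-0.7, -0.1, 7.8]
gripper_width: 41.9
```

arm_command --increments '[[[0,0,0],[-1,0.5,0.5],0.53],[[0,0,0],[-1.5,0.8,0.5],0.55],[[0,0,0],[-1.5,0.8,0.5],0.57],[[0,0,0],[-1.5,0.8,0.5],0.59],[[0,0,0],[-1.5,0.8,0.5],0.6]]'

```text
clock: 8.15
position: [472.7, -295.0, 121.9]
ee_rot: [0.705, 0.068, -0.702, 0.071]
contact_force: [0.6, -4.0, 5.2]
gripper_width: 34.3
```

```bash
python3 - <<'E'
from ring import *
s=readout.read_state();print(s["clock"],s["position"],s["contact_force"],s["gripper_width"])
p,d,c=shot("wrist");np.savez("w7.npz",p=p,d=d,**c)
tgt([471.1,-293.75,121],-78.8);plierscan(d,c,s,128)
cv2.imwrite("pics/w7.png",cv2.resize(p[90:250,176:340],None,fx=3.6,fy=3.6,interpolation=2))
E
```

```text
8.15 [ 472.73399161 -295.01482884  121.8701117 ] [ 0.60571651 -4.01808658  5.22317369] 34.26438795591847
turn [ 0.25  0.31 -0.12] shift [-1.6  1.3 -0.9]
0 262 [-19.3  -8.8  20.9] [-6.5 -5.8 -5.2  3.4]
8 270 [-20.7  -9.2  20.7] [-6.6 -6.3 -5.9  5.2]
16 219 [-16.9   7.6  17.9] [-3.1 -2.6 -2.3  4.2]
24 295 [-14.3  -3.4  16. ] [-3.1 -2.6 -2.2  4.7]
32 261 [-11.5  -0.3  12.4] [-2.9 -2.5 -2.2  4.6]
40 186 [-8.4  1.  10.2] [-3.5 -2.7 -2.3  3.8]
48 196 [-9.4  1.7 12.3] [-4.9 -3.6 -3.2  1.8]
56 109 [-10.5   1.8  13.3] [-4.8 -3.3 -2.9  3.9]
64 106 [-11.6   4.1  15.5] [-3.  -2.1 -1.9  4.2]
72 99 [-11.7   6.6  16. ] [-2.2 -1.9 -1.8  2.6]
80 99 [-13.    8.3  18.1] [-2.  -1.7 -1.6  4.1]
88 93 [-14.3  -5.1  19.5] [-1.9 -1.6 -1.5  4.7]
96 61 [-13.9  12.9  19.6] [-1.8 -1.6 -1.4  2.8]
104 52 [-15.   -7.6  20.5] [-1.8 -1.4 -1.2  1.1]
112 2725 [-31.1  -3.   30.8] [-28.5 -17.1  -5.   28.2]
120 938 [-30.6   5.8  31.3] [-29.8 -21.9 -11.9  25.6]
```

View pics/w7.png

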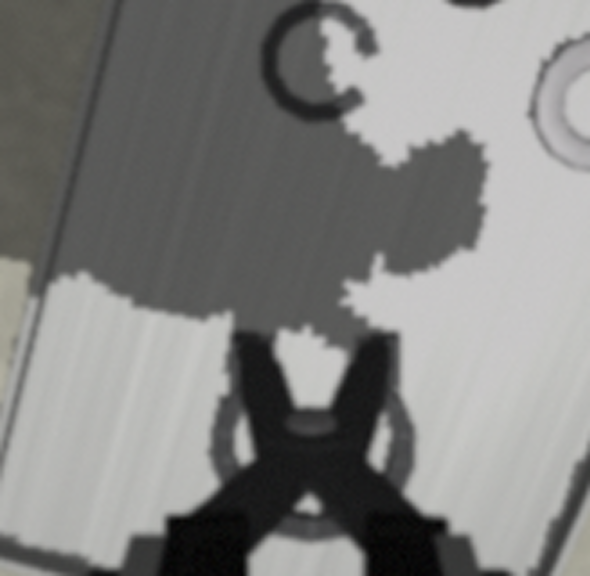

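arm_command --increments '[[[0,0,0],[0,0,0],0.62],[[0,0,0],[0,0,0],0.64],[[0,0,0],[0,0,0],0.66],[[0,0,0],[0,0,0],0.675],[[0,0,0],[0,0,0],0.68]]'

```text
clock: 8.7
position: [473.2, -295.8, 122.6]
ee_rot: [0.706, 0.068, -0.702, 0.072]
contact_force: [-0.0, -3.3, 6.6]
gripper_width: 27.5
```

```bash
python3 - <<'E'
from ring import *
s=readout.read_state();print(s["clock"],s["position"],s["contact_force"],s["gripper_width"])
p,d,c=shot("wrist");np.savez("w8.npz",p=p,d=d,**c)
plierscan(d,c,s,120)
E
```

```text
8.7 [ 473.21223762 -295.77009703  122.63167897] [-0.03250723 -3.33139599  6.56246331] 27.470659163415753
0 190 [-17.8  -0.4  17.9] [-6.5 -5.9 -5.5  3.6]
8 280 [-19.   -7.6  18.6] [-6.8 -6.3 -5.9 -2. ]
16 157 [-15.9   5.8  16.2] [-3.2 -2.7 -2.5  4. ]
24 279 [-14.2  -3.4  14.2] [-3.  -2.6 -2.3  4.5]
32 251 [-11.6  -0.3  11.8] [-3.  -2.5 -2.2  4.4]
40 166 [-8.1  0.4  9.4] [-3.4 -2.5 -2.3  3.3]
48 199 [-9.4  1.1 11.5] [-5.  -3.5 -3.2  1.5]
56 130 [-11.2   2.2  13.5] [-4.8 -3.3 -2.9  4.4]
64 108 [-12.3   3.7  15.3] [-3.2 -2.1 -1.9  3.8]
72 112 [-13.4   7.3  16.7] [-2.3 -1.9 -1.7  4.2]
80 104 [-14.6   8.7  18.9] [-2.  -1.8 -1.5  4.7]
88 98 [-15.9  -6.4  20.2] [-1.9 -1.7 -1.5  3.9]
96 61 [-17.   -7.8  20.5] [-1.7 -1.5 -1.4  3.8]
104 62 [-17.6  15.6  23.3] [-1.7 -1.4 -1.2  3.6]
112 1331 [-31.2  -9.2  29.5] [-28.3 -13.1  -1.   28.6]
```

arm_command --increments '[[[0,0,0],[0,0,0],0.69],[[0,0,0],[0,0,0],0.7],[[0,0,0],[0,0,0],0.705],[[0,0,0],[0,0,0.5],0.705],[[0,0,0],[0,0,1],0.705]]'

```text
clock: 9.25
position: [472.7, -295.4, 123.0]
ee_rot: [0.705, 0.068, -0.702, 0.072]
contact_force: [0.7, -1.6, 0.8]
gripper_width: 25.9
```

arm_command --increments '[[[0,0,0],[0,0,4],0.705],[[0,0,0],[0,0,10],0.705],[[0,0,0],[0,0,20],0.705],[[0,0,0],[0,0,32],0.705],[[0,0,0],[0,0,44],0.705]]'

```text
clock: 9.75
position: [472.8, -295.2, 168.1]
ee_rot: [0.705, 0.068, -0.702, 0.072]
contact_force: [-0.3, 0.5, -2.2]
gripper_width: 25.6
```

```bash
cat >> ring.py <<'E'
def heldring(d,c,s,lo=100,hi=126):
    X=toolcloud(c,d,s); m=(d>0)&(abs(X[...,1])<42)&(X[...,2]<75)&(X[...,2]>-20)&(X[...,0]<hi)&(X[...,0]>lo)
    return X,m
E
python3 - <<'E'
from ring import *
s=readout.read_state();print(s["clock"],s["position"],s["contact_force"],s["gripper_width"])
p,d,c=shot("wrist");np.savez("w9.npz",p=p,d=d,**c);np.save("s9.npy",s,allow_pickle=True)
plierscan(d,c,s,124)
X,m=heldring(d,c,s);q=X[m];print(len(q))
for z0 in range(-12,70,4):
    k=q[(q[:,2]>z0)&(q[:,2]<=z0+4)]
    if len(k)>3: print(z0,len(k),"y",np.percentile(k[:,1],[1,50,99]).round(1),"x",np.percentile(k[:,0],[5,50,95]).round(1))
cv2.imwrite("pics/w9.png",cv2.resize(p[110:260,166:350],None,fx=4,fy=4,interpolation=2))
E
```

```text
9.75 [ 472.76904666 -295.24414073  168.14681806] [-0.28383201  0.46583337 -2.19197388] 25.62084086872706
0 192 [-16.8   5.7  17.2] [-6.7 -6.  -5.7 -3.1]
8 278 [-18.6  -7.5  17.9] [-6.9 -6.5 -6.1 -2.9]
16 134 [-16.   -5.7  15.7] [-3.3 -2.9 -2.6  3.6]
24 273 [-14.2  -3.4  13.5] [-3.1 -2.8 -2.5  4.3]
32 246 [-11.1  -0.3  11.6] [-3.1 -2.6 -2.4  4.1]
40 166 [-8.7  0.3  8.7] [-3.6 -2.8 -2.5  3.3]
48 196 [-10.1   0.4  10.9] [-5.1 -3.7 -3.4  1.9]
56 137 [-11.9   1.1  12.7] [-5.2 -3.7 -3.3  3.7]
64 128 [-13.    3.7  14.6] [-3.6 -2.6 -2.2  4.2]
72 122 [-15.1   6.9  16.7] [-2.6 -2.3 -2.2  3.7]
80 106 [-16.3  -6.2  18.8] [-2.4 -2.2 -2.   4.1]
88 94 [-17.7  10.2  20.3] [-2.5 -2.  -1.9  4.2]
96 63 [-18.1  -8.7  20.7] [-2.4 -2.1 -1.9 -1.4]
104 74 [-19.5  15.5  23.3] [-2.2 -1.9 -1.7  4.3]
112 367 [-25.1 -11.8  28. ] [-2.2  2.5 16.  29.6]
704
-4 169 y [-22.5 -11.3  26.1] x [101.1 111.3 119.1]
0 37 y [-22.7  22.   26.5] x [105.6 115.2 117. ]
4 25 y [-22.8  22.1  25.7] x [109.4 115.5 116.7]
8 27 y [-22.1  23.   25.8] x [115.  116.3 117.3]
12 31 y [-23.2 -19.4  25.7] x [114.7 116.1 118.4]
16 52 y [-24.1  21.4  27. ] x [115.2 116.  117.2]
20 55 y [-26.1 -19.6  28. ] x [115.  116.3 117.3]
24 49 y [-25.7  23.5  29.2] x [115.3 116.2 117.5]
28 56 y [-25.3 -19.4  28.2] x [115.3 116.4 119.2]
32 69 y [-25.3  21.   28.4] x [115.4 116.5 117.8]
36 42 y [-23.6  21.5  26.2] x [115.4 116.3 118.6]
40 5 y [22.  23.9 24.8] x [116.  116.5 117.2]
44 17 y [-3.2 -0.4  3.4] x [116.2 117.2 120.9]
48 46 y [-5.6  0.6  5.8] x [115.4 116.5 117.7]
52 24 y [-6.8  1.   7. ] x [115.8 116.7 117.7]
```

View pics/w9.png

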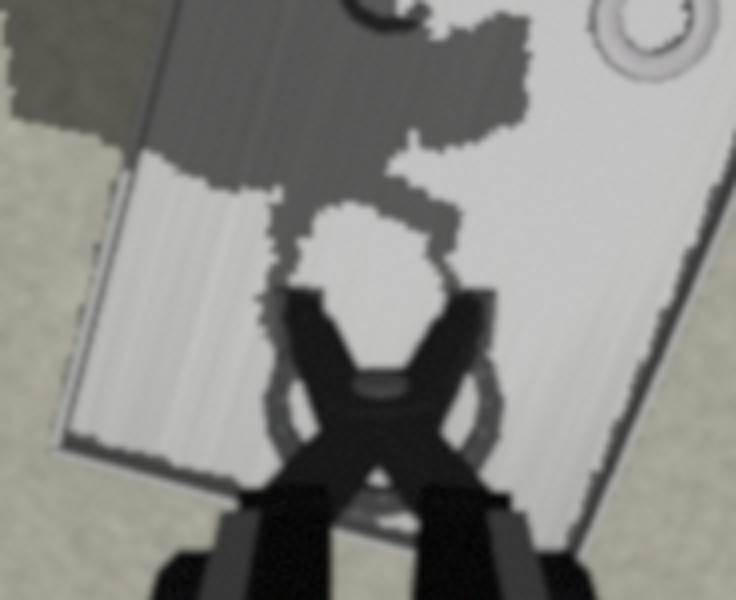

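```bash
python3 - <<'E'
from ring import *
f=np.load("w9.npz",allow_pickle=True);c={k:f[k] for k in"KDRe"};p=f["p"];g=cv2.cvtColor(p,cv2.COLOR_BGR2GRAY)
s=np.load("s9.npy",allow_pickle=True).item();Rt=R.from_quat(s["ee_rot"]).as_matrix();P0=np.array(s["position"])
# map image pixels onto ring top plane tool x=116.3
v,u=np.mgrid[0:384,0:512];r=rays(c,np.c_[u.ravel(),v.ravel()])@Rt;e=(c["e"]-P0)@Rt
t=(116.3-e[0])/r[:,0];Y=(e[1]+t*r[:,1]).reshape(384,512);Z=(e[2]+t*r[:,2]).reshape(384,512)
for row in (195,205,208,210,212,216):
    print(row,Z[row,258].round(1))
    for a,b in((226,246),(272,296)): print("  ",[(round(float(Y[row,k]),1),int(g[row,k])) for k in range(a,b)])
col=262
print([(round(float(Z[k,col]),1),int(g[k,col])) for k in range(224,250)])
E
```

```text
195 9.4
   [(-30.1, 192), (-29.2, 192), (-28.3, 189), (-27.4, 185), (-26.5, 186), (-25.6, 182), (-24.7, 172), (-23.8, 140), (-22.9, 101), (-22.0, 78), (-21.1, 69), (-20.2, 60), (-19.3, 44), (-18.4, 30), (-17.5, 25), (-16.6, 23), (-15.7, 23), (-14.8, 25), (-13.9, 25), (-13.0, 22)]
   [(11.3, 44), (12.3, 22), (13.2, 24), (14.1, 26), (15.0, 25), (15.9, 26), (16.8, 24), (17.7, 25), (18.6, 26), (19.5, 26), (20.4, 27), (21.3, 31), (22.2, 36), (23.1, 54), (24.0, 67), (24.9, 75), (25.8, 106), (26.7, 156), (27.6, 187), (28.5, 193), (29.4, 195), (30.3, 193), (31.2, 192), (32.1, 193)]
205 19.0
   [(-30.4, 184), (-29.5, 185), (-28.6, 186), (-27.7, 186), (-26.8, 186), (-25.9, 182), (-25.0, 165), (-24.0, 124), (-23.1, 84), (-22.2, 70), (-21.3, 69), (-20.4, 72), (-19.5, 92), (-18.6, 120), (-17.7, 127), (-16.8, 98), (-15.8, 53), (-14.9, 27), (-14.0, 24), (-13.1, 26)]
   [(11.5, 23), (12.4, 23), (13.3, 24), (14.2, 26), (15.1, 26), (16.0, 27), (16.9, 30), (17.9, 35), (18.8, 49), (19.7, 97), (20.6, 149), (21.5, 167), (22.4, 141), (23.3, 99), (24.2, 78), (25.1, 74), (26.1, 74), (27.0, 88), (27.9, 131), 
[... 2048 characters left out ...]
, (-17.0, 182), (-16.1, 185), (-15.1, 180), (-14.2, 154), (-13.3, 103)]
   [(11.6, 25), (12.5, 24), (13.5, 28), (14.4, 43), (15.3, 90), (16.2, 144), (17.2, 176), (18.1, 182), (19.0, 182), (19.9, 185), (20.8, 182), (21.8, 165), (22.7, 124), (23.6, 85), (24.5, 76), (25.5, 72), (26.4, 71), (27.3, 75), (28.2, 102), (29.2, 150), (30.1, 178), (31.0, 184), (31.9, 185), (32.8, 187)]
[(38.1, 24), (39.1, 24), (40.1, 28), (41.2, 48), (42.2, 79), (43.2, 110), (44.3, 119), (45.3, 95), (46.4, 60), (47.4, 64), (48.5, 77), (49.5, 76), (50.6, 69), (51.6, 72), (52.7, 94), (53.7, 136), (54.8, 160), (55.9, 139), (56.9, 91), (58.0, 68), (59.1, 79), (60.2, 117), (61.2, 155), (62.3, 164), (63.4, 162), (64.5, 163)]
```

arm_command --increments '[[[0,0,0],[0,5,15],0.705],[[0,0,0],[2,20,40],0.705],[[0,0,0],[7,45,65],0.705],[[0,0,0],[12,75,85],0.705],[[0,0,0],[17,110,95],0.705]]'

```text
clock: 10.3
position: [491.9, -185.5, 268.5]
ee_rot: [0.708, 0.066, -0.699, 0.073]
contact_force: [0.8, -0.7, -1.5]
gripper_width: 25.9
```

arm_command --increments '[[[0,0,0],[7,37,0],0.705],[[0,0,0],[14,75,0],0.705],[[0,0,0],[21,113,0],0.705],[[0,0,0],[28,148,0],0.705],[[0,0,0],[30,175,0],0.705]]'

```text
clock: 10.8
position: [522.2, -8.4, 269.0]
ee_rot: [0.709, 0.067, -0.698, 0.073]
contact_force: [0.4, -1.2, -1.4]
gripper_width: 25.4
```

arm_command --increments '[[[0,0,0],[0,8,0],0.705],[[0,0,0],[0,8,0],0.705],[[0,0,0],[0,8,0],0.705],[[0,0,0],[0,8,0],0.705],[[0,0,0],[0,8,0],0.705]]'

```text
clock: 11.3
position: [522.0, -1.5, 269.1]
ee_rot: [0.709, 0.066, -0.699, 0.073]
contact_force: [-0.7, -0.0, -1.7]
gripper_width: 25.6
```

```bash
python3 - <<'E'
from ring import *
s=readout.read_state();print(s["clock"],s["position"],s["contact_force"],s["gripper_width"],s["joints"])
p,d,c=shot("wrist");np.savez("w10.npz",p=p,d=d,**c);np.save("s10.npy",s,allow_pickle=True)
cv2.imwrite("pics/w10.png",cv2.resize(p,(800,600)))
X,m=heldring(d,c,s,112,124);q=X[m];print(len(q))
for z0 in (16,20,24,28,32,44,48,52):
    k=q[(q[:,2]>z0)&(q[:,2]<=z0+4)]
    if len(k)>3: print(z0,len(k),"y",np.percentile(k[:,1],[1,50,99]).round(1),"x",np.median(k[k[:,1]<0][:,0]).round(1),np.median(k[k[:,1]>0][:,0]).round(1))
W=cloud(c,d);n=(d>0)&(abs(W[...,0]-555)<70)&(abs(W[...,1]-3)<70)&(W[...,2]>85)&(W[...,2]<125)
h=np.histogram(W[n][:,2],np.arange(85,126,2));print(list(zip(h[1].astype(int),h[0])))
E
```

```text
11.3 [522.02852238  -1.45718739 269.09442314] [-0.70403578 -0.0114683  -1.68048477] 25.645550538677593 [ 0.31526836  0.17436052 -0.19442565  0.0125363  -1.18965129  1.44767526]
602
16 49 y [-24.  -18.6  27. ] x 116.2 115.6
20 52 y [-25.1  22.9  28. ] x 116.3 115.8
24 56 y [-26.2  23.4  29.1] x 116.7 116.0
28 54 y [-25.4   1.4  28.3] x 116.5 116.0
32 64 y [-25.4 -18.1  28.3] x 116.7 116.3
44 18 y [-3.1 -0.4  3.4] x 117.7 117.8
48 50 y [-6.5 -0.4  6.2] x 116.8 116.5
52 24 y [-5.9  1.   7. ] x 116.8 116.7
[(np.int64(85), np.int64(0)), (np.int64(87), np.int64(0)), (np.int64(89), np.int64(0)), (np.int64(91), np.int64(0)), (np.int64(93), np.int64(1)), (np.int64(95), np.int64(26)), (np.int64(97), np.int64(1434)), (np.int64(99), np.int64(683)), (np.int64(101), np.int64(10)), (np.int64(103), np.int64(21)), (np.int64(105), np.int64(141)), (np.int64(107), np.int64(438)), (np.int64(109), np.int64(628)), (np.int64(111), np.int64(13)), (np.int64(113), np.int64(0)), (np.int64(115), np.int64(0)), (np.int64(117), np.int64(0)), (np.int64(119), np.int64(0)), (np.int64(121), np.int64(0)), (np.int64(123), np.int64(0))]
```

View pics/w10.png

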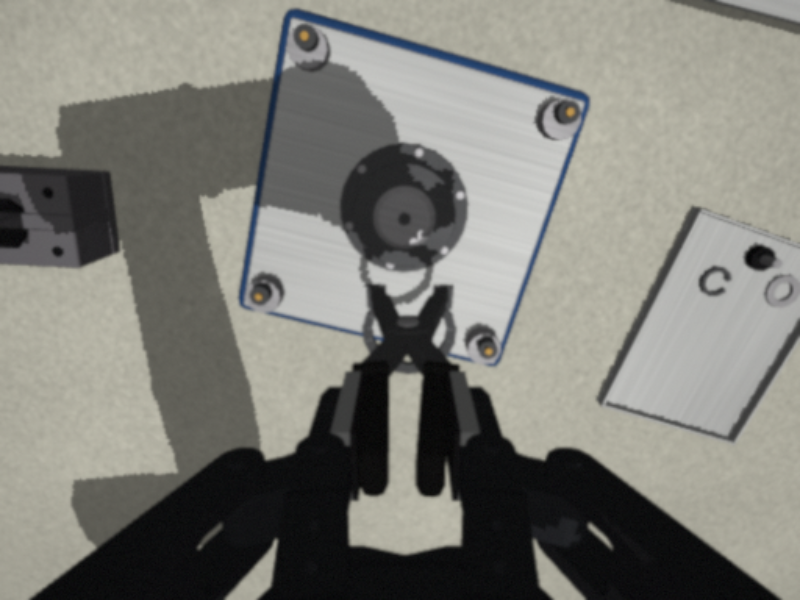

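```bash
cat > sp.py <<'E'
from ring import *
def circ(P,r0=None):
    f=least_squares(lambda q:np.linalg.norm(P-q[:2],axis=1)-q[2],[*P.mean(0),30],loss="soft_l1",f_scale=.5);return f.x,np.sqrt(np.mean(f.fun**2))
def spindle(d,c,g=(556,3)):
    W=cloud(c,d);n=(d>0)&(np.hypot(W[...,0]-g[0],W[...,1]-g[1])<45)
    zc=np.median(W[n&(W[...,2]>92)&(W[...,2]<102)][:,2]);zt=np.median(W[n&(W[...,2]>105.5)&(W[...,2]<118)][:,2])
    out=[]
    for m,z in((n&(W[...,2]>82)&(W[...,2]<122),zc),(n&(W[...,2]>zc+6)&(W[...,2]<122),zt)):
        k=max(cv2.findContours(m.astype(np.uint8),0,1)[0],key=cv2.contourArea).reshape(-1,2)
        P=onz(c,k,z)[:,:2];x,e=circ(P);print("z",z.round(1),"ctr",x.round(2),"rms",e.round(2));out.append(x)
    return out
E
python3 - <<'E'
from sp import *
f=np.load("w10.npz");c={k:f[k] for k in"KDRe"};spindle(f["d"],c)
pt,dt,ct=shot("top");spindle(dt,ct)
s=readout.read_state();Rt=R.from_quat(s["ee_rot"]).as_matrix();print(Rt.round(4))
n=np.array([-1,(116.0-116.6)/45.,.02])  # plane x = a + by + cz
n=Rt@(n/np.linalg.norm(n));print("ring normal world",n.round(3))
E
```

```text
z 98.7 ctr [556.5    5.11  33.25] rms 0.3
z 109.1 ctr [556.87   5.23  19.17] rms 0.37
z 99.0 ctr [546.37  21.25  10.94] rms 2.04
z 110.9 ctr [547.5   10.81   4.43] rms 1.09
[[ 0.0154  0.1957 -0.9806]
 [-0.0072 -0.9806 -0.1958]
 [-0.9999  0.01   -0.0137]]
ring normal world [-0.038  0.016  0.999]
```

```bash
python3 - <<'E'
from sp import *
f=np.load("w10.npz");c={k:f[k] for k in"KDRe"};d=f["d"];W=cloud(c,d)
m=(d>0)&(np.hypot(W[...,0]-556,W[...,1]-5)<95)&(W[...,2]>58)&(W[...,2]<74)&(np.hypot(W[...,0]-556,W[...,1]-5)>45)
q=W[m];A=np.c_[q[:,:2],np.ones(len(q))];print("deck slope",np.linalg.lstsq(A,q[:,2],rcond=None)[0],np.median(q[:,2]))
# held ring plane in world: depth pts clean
s=np.load("s10.npy",allow_pickle=True).item();X,mm=heldring(d,c,s,113.5,118.5);mm&=X[...,2]>14;q=W[mm]
co=np.linalg.lstsq(np.c_[q[:,:2]-q[:,:2].mean(0),np.ones(len(q))],q[:,2],rcond=None)[0];print("ring slope",co,len(q))
# planned
rv=np.radians([0.7,1.6,0]);Rn=R.from_rotvec(rv).as_matrix()@R.from_quat(s["ee_rot"]).as_matrix()
o=Rn@np.array([120.3,1.8,24.6]);print("TCP target",np.array([556.6,5.15,130])-o,"shift",np.array([556.6,5.15,130])-o-s["position"])
E
```

```text
deck slope [-1.40412833e-03  4.20913995e-04  6.61486172e+01] 65.3143204357028
ring slope [ 3.83342659e-02 -1.36868567e-02  1.52368018e+02] 419
TCP target [581.88064292  11.12391972 250.02371173] shift [ 59.85212054  12.58110712 -19.07071141]
```

arm_command --increments '[[[0.4,1.1,0],[15,3,0],0.705],[[0.8,2.2,0],[32,6.5,0],0.705],[[0.8,2.2,0],[48,10,-5],0.705],[[0.8,2.2,0],[61,12.4,-12],0.705],[[0.8,2.2,0],[61,12.4,-19],0.705]]'

```text
clock: 11.9
position: [584.1, 11.2, 248.7]
ee_rot: [-0.696, -0.073, 0.712, -0.066]
contact_force: [-1.5, -0.0, -2.2]
gripper_width: 25.7
```

arm_command --increments '[[[0,0,0],[0,0,0],0.705],[[0,0,0],[0,0,0],0.705],[[0,0,0],[0,0,0],0.705],[[0,0,0],[0,0,0],0.705],[[0,0,0],[0,0,0],0.705]]'

```text
clock: 12.4
position: [584.0, 11.2, 249.3]
ee_rot: [-0.696, -0.073, 0.711, -0.066]
contact_force: [-0.8, -0.1, -1.9]
gripper_width: 25.6
```

```bash
cat >> sp.py <<'E'
def heldpose(d,c,s):
    """ring in world from depth: plane and outline-based centre"""
    W=cloud(c,d);X,mm=heldring(d,c,s,112.5,119.5);mm&=X[...,2]>12
    q=W[mm];co=np.linalg.lstsq(np.c_[q[:,:2]-q[:,:2].mean(0),np.ones(len(q))],q[:,2],rcond=None)[0]
    t=X[mm];lev=np.median(t[:,0])
    print("ring slope",co[:2].round(4),"toolx",lev.round(2),"top z",co[2].round(1),len(q))
    for z0 in range(16,36,3):
        k=t[(t[:,2]>z0)&(t[:,2]<=z0+3)];print(z0,k[:,1].min().round(1),k[:,1].max().round(1),((k[:,1].min()+k[:,1].max())/2).round(2),end=" | ")
    b=t[(abs(t[:,1]-1.5)<5)&(t[:,2]>40)];print("\nback z",np.percentile(b[:,2],[2,50,98]).round(1),len(b))
E
python3 - <<'E'
from sp import *
s=readout.read_state();print(s["clock"],s["position"],s["contact_force"],s["gripper_width"],R.from_quat(s["ee_rot"]).as_matrix().round(4))
p,d,c=shot("wrist");np.savez("w11.npz",p=p,d=d,**c);np.save("s11.npy",s,allow_pickle=True)
heldpose(d,c,s)
W=cloud(c,d)
for lo,hi in((95,102),(105,112)):
    q=W[(d>0)&(np.hypot(W[...,0]-556.6,W[...,1]-5)<45)&(W[...,2]>lo)&(W[...,2]<hi)];print(lo,len(q),np.median(q,0).round(1),q.min(0).round(1),q.max(0).round(1))
Rn=R.from_quat(s["ee_rot"]).as_matrix();print("axis pt",Rn@np.array([120.3,1.8,24.6])+s["position"])
E
```

```text
12.4 [584.02706235  11.16249693 249.33014362] [-0.76463823 -0.08212349 -1.91595729] 25.604990673911793 [[-0.0227  0.1953 -0.9805]
 [ 0.0068 -0.9807 -0.1955]
 [-0.9997 -0.0111  0.0209]]
ring slope [-0.0095 -0.0005] toolx 116.33 top z 133.6 440
16 -24.0 27.2 1.58 | 19 -25.0 27.9 1.45 | 22 -26.2 29.2 1.51 | 25 -26.1 29.2 1.54 | 28 -25.3 28.3 1.5 | 31 -25.5 28.4 1.47 | 34 -24.6 27.4 1.38 | 
back z [46.6 49.9 54. ] 74
95 1072 [576.3   8.7  98.7] [527.6 -28.3  95. ] [590.5  38.6 102. ]
105 381 [567.9   7.5 109.1] [555.7  -6.1 105. ] [576.2  21.  111. ]
axis pt [557.52673211   5.40966248 129.55899771]
```

arm_command --increments '[[[0,0,0],[-0.8,-0.3,-3],0.705],[[0,0,0],[-0.8,-0.3,-7],0.705],[[0,0,0],[-0.8,-0.3,-11],0.705],[[0,0,0],[-0.8,-0.3,-15],0.705],[[0,0,0],[-0.8,-0.3,-17],0.705]]'

```text
clock: 12.95
position: [582.9, 10.8, 231.4]
ee_rot: [-0.695, -0.073, 0.712, -0.066]
contact_force: [0.2, -0.5, -2.5]
gripper_width: 25.6
```

arm_command --increments '[[[0,0,0],[0,0,-1],0.705],[[0,0,0],[0,0,-2],0.705],[[0,0,0],[0,0,-3],0.705],[[0,0,0],[0,0,-4],0.705],[[0,0,0],[0,0,-5],0.705]]'

```text
clock: 13.45
position: [583.0, 10.8, 226.4]
ee_rot: [-0.695, -0.073, 0.712, -0.066]
contact_force: [0.5, 0.5, -2.2]
gripper_width: 25.7
```

arm_command --increments '[[[0,0,0],[0,0,-1],0.705],[[0,0,0],[0,0,-2],0.705],[[0,0,0],[0,0,-3],0.705],[[0,0,0],[0,0,-4],0.705],[[0,0,0],[0,0,-5],0.705]]'

```text
clock: 13.95
position: [583.0, 10.8, 221.4]
ee_rot: [-0.695, -0.073, 0.712, -0.066]
contact_force: [0.2, -0.2, -1.7]
gripper_width: 25.8
```

```bash
python3 - <<'E'
from sp import *
s=readout.read_state();print(s["clock"],s["position"],s["contact_force"],s["wrist_torque"],R.from_quat(s["ee_rot"]).as_matrix().round(4)[2])
p,d,c=shot("wrist");np.savez("w12.npz",p=p,d=d,**c);np.save("s12.npy",s,allow_pickle=True);heldpose(d,c,s)
E
```

```text
13.95 [583.0215277   10.8206114  221.35220064] [ 0.17472866 -0.19664189 -1.72654042] [-0.03701051 -0.07268    -0.05246957] [-0.9997 -0.0112  0.0221]
ring slope [0.0059 0.0016] toolx 116.22 top z 105.9 545
16 -24.0 26.9 1.45 | 19 -25.1 28.0 1.46 | 22 -26.2 29.2 1.51 | 25 -26.1 29.2 1.55 | 28 -25.3 28.2 1.42 | 31 -25.4 28.3 1.48 | 34 -24.7 27.4 1.36 | 
back z [41.7 49.9 53.6] 81
```

arm_command --increments '[[[0,0,0],[0,0,-1],0.705],[[0,0,0],[0,0,-2],0.705],[[0,0,0],[0,0,-3],0.705],[[0,0,0],[0,0,-4],0.705],[[0,0,0],[0,0,-5],0.705]]'

```text
clock: 14.5
position: [583.6, 10.8, 217.2]
ee_rot: [-0.696, -0.073, 0.711, -0.066]
contact_force: [-0.1, 0.9, 3.4]
gripper_width: 25.2
```

arm_command --increments '[[[0,0,0],[0,0,-0.5],0.705],[[0,0,0],[0,0,-1],0.705],[[0,0,0],[0,0,-1.5],0.705],[[0,0,0],[0,0,-2],0.705],[[0,0,0],[0,0,-2],0.705]]'

```text
clock: 15.0
position: [583.8, 10.8, 215.5]
ee_rot: [-0.696, -0.073, 0.711, -0.066]
contact_force: [0.1, 0.7, 4.9]
gripper_width: 25.5
```

arm_command --increments '[[[0,0,0],[0,0,-0.5],0.705],[[0,0,0],[0,0,-1],0.705],[[0,0,0],[0,0,-1.5],0.705],[[0,0,0],[0,0,-2],0.705],[[0,0,0],[0,0,-2],0.705]]'

```text
clock: 15.5
position: [584.1, 10.8, 213.9]
ee_rot: [-0.697, -0.073, 0.711, -0.067]
contact_force: [-0.3, 0.3, 5.9]
gripper_width: 25.8
```

arm_command --increments '[[[0,0,0],[0,0,-0.4],0.705],[[0,0,0],[0,0,-0.8],0.705],[[0,0,0],[0,0,-1.2],0.705],[[0,0,0],[0,0,-1.5],0.705],[[0,0,0],[0,0,-1.5],0.705]]'

```text
clock: 16.0
position: [584.8, 10.8, 213.6]
ee_rot: [-0.697, -0.073, 0.71, -0.067]
contact_force: [-0.9, 0.2, 8.1]
gripper_width: 25.8
```

```bash
python3 - <<'E'
from sp import *
s=readout.read_state();print(s["clock"],s["position"],s["contact_force"],s["wrist_torque"],R.from_quat(s["ee_rot"]).as_matrix().round(4)[2])
p,d,c=shot("wrist");np.savez("w13.npz",p=p,d=d,**c);np.save("s13.npy",s,allow_pickle=True);heldpose(d,c,s)
W=cloud(c,d);q=W[(d>0)&(np.hypot(W[...,0]-556.6,W[...,1]-5)<36)&(np.hypot(W[...,0]-556.6,W[...,1]-5)>21)&(W[...,2]>85)&(W[...,2]<112)]
print(np.histogram(q[:,2],np.arange(88,112,1)))
E
```

```text
16.0 [584.7633861   10.8462925  213.61690972] [-0.89505678  0.19948897  8.06033458] [ 0.17285716  0.24186167 -0.01305795] [-0.9998 -0.0099  0.0165]
ring slope [-0.0458  0.0076] toolx 115.73 top z 98.1 468
16 -28.9 32.7 1.94 | 19 -25.0 33.8 4.36 | 22 -26.0 33.9 3.92 | 25 -31.0 33.1 1.03 | 28 -26.2 34.1 3.96 | 31 -26.1 33.3 3.59 | 34 -25.4 31.6 3.11 | 
back z [50.6 53.3 56.2] 58
(array([  3,  12,  14,  24, 153, 530, 282,  28,  26, 128, 256,  97,  17,
         8,   9,   8,  13,   5,   8,   7,   3,  13,   6]), array([ 88,  89,  90,  91,  92,  93,  94,  95,  96,  97,  98,  99, 100,
       101, 102, 103, 104, 105, 106, 107, 108, 109, 110, 111]))
```

arm_command --increments '[[[0,0,0],[-0.5,0,-0.8],0.705],[[0,0,0],[-1,0,-1],0.705],[[0,0,0],[-1.5,0,-1.2],0.705],[[0,0,0],[-1.5,0,-1.2],0.705],[[0,0,0],[-1.5,0,-1.2],0.705]]'

```text
clock: 16.55
position: [584.0, 10.8, 213.7]
ee_rot: [-0.698, -0.073, 0.709, -0.067]
contact_force: [-0.3, -0.2, 8.4]
gripper_width: 25.6
```

```bash
cat >> sp.py <<'E'
def onspindle(d,c,lo=96,hi=101.5,a=(556.6,5.15)):
    W=cloud(c,d);r=np.hypot(W[...,0]-a[0],W[...,1]-a[1])
    m=(d>0)&(r<33)&(r>20.5)
    q=W[m&(W[...,2]>lo)&(W[...,2]<hi)];mu=q[:,:2].mean(0)
    co=np.linalg.lstsq(np.c_[q[:,:2]-mu,np.ones(len(q))],q[:,2],rcond=None)[0];print("ring n",len(q),"slope",co[:2].round(4),"z",np.percentile(q[:,2],[10,50,90]).round(1),"y",q[:,1].min().round(1),q[:,1].max().round(1),"x",q[:,0].min().round(1))
    m=(d>0)&(r<34)&(r>20.5)&(W[...,2]>90)&(W[...,2]<lo);print("cap",np.median(W[m][:,2]).round(2),m.sum())
E
python3 - <<'E'
from sp import *
s=readout.read_state();print(s["clock"],s["position"],s["contact_force"],s["wrist_torque"],R.from_quat(s["ee_rot"]).as_matrix().round(4)[2])
p,d,c=shot("wrist");np.savez("w14.npz",p=p,d=d,**c);onspindle(d,c)
f=np.load("w13.npz");onspindle(f["d"],{k:f[k] for k in"KDRe"})
f=np.load("w12.npz");onspindle(f["d"],{k:f[k] for k in"KDRe"},102,109)
E
```

```text
16.55 [583.99210862  10.83576767 213.65050099] [-0.30561372 -0.18296725  8.39565714] [ 0.16244248  0.16492405 -0.01455473] [-0.9999 -0.0094  0.0141]
ring n 504 slope [-0.0104  0.0012] z [97.4 98.4 99.3] y -22.5 33.1 x 527.0
cap 93.6 1046
ring n 499 slope [-0.0141 -0.0016] z [97.5 98.4 99.5] y -22.4 33.0 x 526.7
cap 93.67 1045
ring n 550 slope [-0.0048  0.0012] z [104.5 105.6 106.6] y -22.6 33.3 x 527.0
cap 98.6 1031
```

arm_command --increments '[[[0,0,0],[0,0,-0.8],0.695],[[0,0,0],[0,0,-0.8],0.685],[[0,0,0],[0,0,-0.8],0.675],[[0,0,0],[0,0,-0.8],0.665],[[0,0,0],[0,0,-0.8],0.655]]'

```text
clock: 17.1
position: [584.1, 11.0, 213.3]
ee_rot: [-0.699, -0.073, 0.709, -0.067]
contact_force: [-0.4, 0.4, 6.6]
gripper_width: 29.4
```

arm_command --increments '[[[0,0,0],[0,0,-0.8],0.645],[[0,0,0],[0,0,-0.8],0.635],[[0,0,0],[0,0,-0.8],0.625],[[0,0,0],[0,0,-0.8],0.615],[[0,0,0],[0,0,-0.8],0.605]]'

```text
clock: 17.6
position: [584.5, 10.8, 213.1]
ee_rot: [-0.699, -0.073, 0.708, -0.067]
contact_force: [-0.6, -1.3, 5.0]
gripper_width: 33.7
```

```bash
python3 - <<'E'
from sp import *
s=readout.read_state();print(s["clock"],s["position"],s["contact_force"],s["wrist_torque"],R.from_quat(s["ee_rot"]).as_matrix().round(4)[2])
p,d,c=shot("wrist");np.savez("w15.npz",p=p,d=d,**c);onspindle(d,c);plierscan(d,c,s,112)
E
```

```text
17.6 [584.46960048  10.77367701 213.07005169] [-0.63071826 -1.34742789  4.98687733] [-0.13319879  0.01747549  0.04959141] [-0.9999 -0.0087  0.0126]
ring n 482 slope [-0.0004  0.0097] z [97.2 98.2 99.2] y -20.8 31.4 x 527.1
cap 93.94 1141
0 249 [-19.9   8.3  19.9] [-6.4 -5.5 -5.   3.8]
8 247 [-21.2  -9.7  20.3] [-6.5 -5.9 -5.6 -1.4]
16 214 [-17.4   6.6  17.4] [-2.6 -2.2 -1.9  5. ]
24 291 [-15.2  -4.1  14.5] [-2.4 -2.  -1.7  5. ]
32 257 [-11.7  -1.   12.2] [-2.3 -1.8 -1.6  5.3]
40 178 [-9.2  0.4  9. ] [-2.8 -2.  -1.7  4.1]
48 191 [-10.7  -0.3  10.8] [-4.1 -2.8 -2.3  2.4]
56 109 [-11.9  -1.   11.9] [-3.9 -2.3 -2.   4.7]
64 101 [-13.    4.1  13.1] [-1.7 -1.  -0.8  5.4]
72 98 [-14.2   5.   14.3] [-1.1 -0.7 -0.5  5. ]
80 105 [-15.6  -5.8  15.6] [-0.8 -0.5 -0.3  5.6]
88 83 [-16.9   7.   16.9] [-0.5 -0.2 -0.1  5.2]
96 97 [-16.9   4.   17.3] [-0.3  0.1  0.4 28.1]
104 254 [-18.2   1.4  20.1] [ 0.1  7.6 10.1 28.9]
```

arm_command --increments '[[[0,0,0],[0,0,-0.6],0.59],[[0,0,0],[0,0,-0.6],0.575],[[0,0,0],[0,0,-0.6],0.56],[[0,0,0],[0,0,-0.6],0.545],[[0,0,0],[0,0,-0.6],0.53]]'

```text
clock: 18.15
position: [584.9, 10.6, 212.8]
ee_rot: [-0.699, -0.073, 0.708, -0.068]
contact_force: [-0.1, -0.7, 4.9]
gripper_width: 40.0
```

arm_command --increments '[[[0,0,0],[0,0,0],0.51],[[0,0,0],[0,0,0],0.49],[[0,0,0],[0,0,0],0.47],[[0,0,0],[0,0,0],0.45],[[0,0,0],[0,0,0],0.43]]'

```text
clock: 18.65
position: [584.2, 10.6, 211.7]
ee_rot: [-0.698, -0.073, 0.709, -0.067]
contact_force: [-0.2, -0.6, -0.6]
gripper_width: 48.6
```

```bash
python3 - <<'E'
from sp import *
s=readout.read_state();print(s["clock"],s["position"],s["contact_force"],s["wrist_torque"],s["gripper_width"],R.from_quat(s["ee_rot"]).as_matrix().round(4)[2])
p,d,c=shot("wrist");np.savez("w16.npz",p=p,d=d,**c);onspindle(d,c);plierscan(d,c,s,112)
E
```

```text
18.65 [584.18948774  10.63346181 211.73160769] [-0.24155378 -0.56114802 -0.57094016] [-0.10503312 -0.11376245  0.03955082] 48.61707369110278 [-0.9999 -0.0086  0.0138]
ring n 703 slope [-0.0132 -0.0034] z [ 96.2  99.  100.1] y -27.4 37.0 x 524.5
cap 95.21 1009
0 607 [-25.3 -12.9  24.6] [-6.6 -5.7 -4.3  6. ]
8 112 [-24.4  -0.3  23.4] [-6.5 -6.1 -5.5  4.2]
16 367 [-20.    7.6  19.4] [-3.  -2.5 -2.1  4.6]
24 323 [-16.6   4.1  15.7] [-2.8 -2.4 -2.   4.9]
32 288 [-12.3  -0.9  12. ] [-2.6 -2.2 -1.8  4.8]
40 203 [-9.6 -0.3  9.8] [-4.1 -3.  -2.6  3.5]
48 149 [-10.6   0.4  10.7] [-4.6 -4.1 -3.   1.2]
56 74 [-11.1  -0.7  11.1] [-2.9 -2.7 -2.1 -1.2]
64 98 [-11.4   2.6  11.5] [-1.9 -1.7 -1.4 -1. ]
72 96 [-12.7   3.1  12.8] [-1.7 -1.3 -1.1  3.5]
80 93 [-12.9   3.6  13. ] [-1.4 -1.2 -1.  -0.2]
88 70 [-13.3  -4.   13.4] [-1.4 -1.1 -0.9 -0.1]
96 165 [-16.2   2.2  18.1] [-1.  -0.6 12.6 27.3]
104 268 [-19.3   2.3  22.2] [-1.4  2.   9.5 28.9]
```

arm_command --increments '[[[0,0,0],[0,0,0],0.41],[[0,0,0],[0,0,0],0.39],[[0,0,0],[0,0,0],0.385],[[0,0,0],[0,0,1.5],0.385],[[0,0,0],[0,0,3],0.385]]'

```text
clock: 19.2
position: [584.1, 10.6, 214.7]
ee_rot: [-0.698, -0.072, 0.709, -0.067]
contact_force: [-0.7, 0.2, -1.6]
gripper_width: 52.6
```

arm_command --increments '[[[0,0,0],[0,0,2],0.385],[[0,0,0],[0,0,5],0.385],[[0,0,0],[0,0,9],0.385],[[0,0,0],[0,0,14],0.385],[[0,0,0],[0,0,20],0.385]]'

```text
clock: 19.7
position: [584.1, 10.6, 235.2]
ee_rot: [-0.698, -0.072, 0.709, -0.067]
contact_force: [0.3, -0.3, -1.6]
gripper_width: 52.7
```

```bash
python3 - <<'E'
from sp import *
s=readout.read_state();print(s["clock"],s["position"],s["contact_force"],s["wrist_torque"],s["gripper_width"],R.from_quat(s["ee_rot"]).as_matrix().round(4)[2])
p,d,c=shot("wrist");np.savez("w17.npz",p=p,d=d,**c);onspindle(d,c,96.8,101);plierscan(d,c,s,132)
print(s["joints"])
E
```

```text
19.7 [584.10665516  10.64702976 235.17600677] [ 0.33754975 -0.2965079  -1.6109096 ] [-0.06334006 -0.02311517 -0.04820227] 52.73923521461054 [-0.9999 -0.0086  0.0141]
ring n 497 slope [-0.0044  0.003 ] z [ 98.   99.4 100.1] y -24.2 36.6 x 536.0
cap 95.39 1148
0 592 [-26.3 -13.8  25.7] [-6.5 -5.7 -4.5  5.3]
8 132 [-22.7  -0.5  23. ] [-6.1 -5.2 -0.8  4.9]
16 373 [-20.2  -8.1  20. ] [-2.8 -2.3 -1.9  4.7]
24 343 [-16.4   3.5  16. ] [-2.5 -2.1 -1.7  5.1]
32 296 [-12.3  -0.3  12.3] [-2.6 -1.9 -1.6  5.7]
40 208 [-9.7 -0.3  9.8] [-4.2 -2.8 -2.6 -0.4]
48 127 [-10.5   0.4  10.7] [-4.4 -3.9 -2.6  0.7]
56 81 [-11.    1.8  11.1] [-2.5 -2.3 -1.4 -0.7]
64 96 [-11.3  -0.3  11.4] [-1.6 -1.2 -1.1 -0.6]
72 96 [-11.6   0.1  12. ] [-1.3 -1.  -0.9 -0.2]
80 79 [-12.1   2.8  12.3] [-1.1 -0.8 -0.7 -0. ]
88 71 [-12.2  -3.5  12.3] [-0.9 -0.7 -0.5 -0. ]
96 56 [-11.9   4.7  12.2] [-0.6 -0.4 -0.2  0.6]
104 62 [-12.1  -3.8  12.4] [-0.3 -0.1  0.1  4.6]
112 8 [-6.4  0.1  6.6] [-0.3 -0.1 -0.   0.3]
120 173 [-16.6   0.6  18.7] [ 8.3 12.9 18.6 29.3]
128 93 [-18.6   1.5  20.8] [ 6.5  9.8 18.9 29.1]
[ 0.29005155  0.32062342 -0.07436721 -0.01063388 -1.18908601  1.48298768]
```

```bash
python3 - <<'E'
from sp import *
for w in("w2","w3"):
    f=np.load(w+".npz");c={k:f[k] for k in"KDRe"};d=f["d"];W=cloud(c,d)
    m=(d>0)&(abs(W[...,0]-491)<55)&(abs(W[...,1]-300)<75)&(W[...,2]>50)&(W[...,2]<76)
    k=max(cv2.findContours(m.astype(np.uint8),0,2)[0],key=cv2.contourArea).reshape(-1,2)
    print(w,cv2.minAreaRect(onz(c,k,58)[:,:2].astype(np.float32)))
    q=W[m&(W[...,2]>66)];print("lips",len(q),q.mean(0).round(1),q.min(0).round(1),q.max(0).round(1), np.median(W[m][:,2]))
    z8=np.radians(8);l=(q[:,:2]-[491,300])@np.array([[np.cos(z8),-np.sin(z8)],[np.sin(z8),np.cos(z8)]])
    print("local x",np.histogram(l[:,0],np.arange(-24,26,2)),"local y",np.percentile(l[:,1],[1,99]))
E
```

```text
w2 ((491.9571838378906, 300.441162109375), (70.3965072631836, 109.67214965820312), 7.718079566955566)
lips 580 [500.6 301.6  69.9] [471.1 279.   66. ] [510.5 321.8  75.5] 57.32660827442861
local x (array([  0,   0,  19,  28,  13,   2,   0,   0,   0,   0,   0,   0,   1,
         8,  90,   1,   0,  55,  60, 164, 139,   0,   0,   0]), array([-24, -22, -20, -18, -16, -14, -12, -10,  -8,  -6,  -4,  -2,   0,
         2,   4,   6,   8,  10,  12,  14,  16,  18,  20,  22,  24])) local y [-19.01337342  19.24329441]
w3 ((490.5998840332031, 300.64208984375), (69.45893096923828, 109.5475082397461), 8.166175842285156)
lips 366 [490.3 300.4  69.4] [469.8 279.1  66. ] [510.6 322.   72.9] 57.46703207358783
local x (array([ 0,  0, 25, 43, 77, 38,  1,  0,  0,  0,  0,  0,  0,  0,  0,  0,  0,
       20, 55, 48, 59,  0,  0,  0]), array([-24, -22, -20, -18, -16, -14, -12, -10,  -8,  -6,  -4,  -2,   0,
         2,   4,   6,   8,  10,  12,  14,  16,  18,  20,  22,  24])) local y [-18.81810672  20.2336269 ]
```

```bash
cat >> sp.py <<'E'
def standtgt(tip,a,off,yaw=-82.,xt=116.):
    """a: tips direction in tool, off: tip (y,z) in tool"""
    s=readout.read_state();Rt=R.from_quat(s["ee_rot"]).as_matrix()
    a=np.array(a)/np.linalg.norm(a);y=np.array([0,1.,0]);y-=a*(a@y);y/=np.linalg.norm(y);B=np.c_[a,y,np.cross(a,y)]
    w=np.radians(yaw);D=np.c_[[0,0,-1.],[np.cos(w),np.sin(w),0],np.cross([0,0,-1.],[np.cos(w),np.sin(w),0])]
    Rn=D@B.T; rv=np.degrees(R.from_matrix(Rn@Rt.T).as_rotvec())
    t=np.array(tip)-Rn@np.array([xt,*off]);print("turn",rv.round(2),"TCP",t.round(1),"shift",(t-s["position"]).round(1))
E
python3 - <<'E'
from sp import *
standtgt([490.6,300.5,150],[1,.002,.025],(.15,4.1))
E
```

```text
turn [ 0.   -2.13 -3.38] TCP [491.8 300.6 266.1] shift [-93.  290.   29.6]
```

arm_command --increments '[[[0,-0.5,-0.8],[0,5,25],0.385],[[0,-1,-1.6],[-8,30,35],0.385],[[0,-1.6,-2.4],[-22,70,35],0.385],[[0,-2.1,-3.4],[-36,112,33],0.385],[[0,-2.1,-3.4],[-51,157,30],0.385]]'

```text
clock: 20.25
position: [533.1, 168.7, 267.3]
ee_rot: [0.714, 0.05, -0.696, 0.047]
contact_force: [0.8, 0.5, -1.6]
gripper_width: 52.6
```

arm_command --increments '[[[0,0,0],[-14,44,0],0.385],[[0,0,0],[-28,88,0],0.385],[[0,0,0],[-41,125,0],0.385],[[0,0,0],[-42,133,0],0.385],[[0,0,0],[-42,133,0],0.385]]'

```text
clock: 20.75
position: [490.8, 302.9, 267.3]
ee_rot: [0.714, 0.051, -0.696, 0.048]
contact_force: [-0.4, -0.5, -2.3]
gripper_width: 52.9
```

```bash
python3 - <<'E'
from sp import *
s=readout.read_state();print(s["clock"],s["position"],s["contact_force"],s["gripper_width"])
p,d,c=shot("wrist");np.savez("w18.npz",p=p,d=d,**c);plierscan(d,c,s,132)
W=cloud(c,d);m=(d>0)&(abs(W[...,0]-491)<55)&(abs(W[...,1]-300)<75)&(W[...,2]>50)&(W[...,2]<76)
k=max(cv2.findContours(m.astype(np.uint8),0,2)[0],key=cv2.contourArea).reshape(-1,2)
print(cv2.minAreaRect(onz(c,k,58)[:,:2].astype(np.float32)))
standtgt([490.6,300.5,85],[1,.002,.025],(.15,4.1))
E
```

```text
20.75 [490.77130745 302.94707409 267.31029771] [-0.36848837 -0.45714125 -2.32716091] 52.86888459354019
0 613 [-26.4 -13.9  25.7] [-6.2 -5.4 -4.1  6.3]
8 133 [-25.3  11.9  23.3] [-6.  -5.3 -0.2  5.8]
16 375 [-20.4  -8.7  19.6] [-2.4 -1.9 -1.5  5.4]
24 340 [-16.   -0.3  15.8] [-2.1 -1.6 -1.2  5.3]
32 299 [-12.   -0.3  11.6] [-1.9 -1.4 -1.1  6. ]
40 199 [-10.2  -0.3   9.1] [-3.5 -2.3 -2.   0.1]
48 121 [-10.3   1.   10.7] [-3.8 -3.2 -2.1  1.3]
56 79 [-11.1   0.4  11.2] [-2.1 -1.7 -0.7  0.2]
64 98 [-11.3   1.9  11.4] [-0.8 -0.5 -0.3  0.3]
72 89 [-11.7   2.8  11.9] [-0.5 -0.3 -0.1  0.7]
80 79 [-12.1  -3.4  12.3] [-0.3  0.   0.2  0.9]
88 70 [-12.2   2.9  12.3] [-0.   0.3  0.5  1.1]
96 55 [-12.1   4.7  11.4] [0.3 0.4 0.7 1.1]
104 60 [-12.2  -3.8  11.5] [0.5 0.8 1.1 5. ]
112 17 [-7.1  3.2  6.5] [0.8 1.1 1.4 7.2]
((490.86907958984375, 300.4764404296875), (69.0737533569336, 109.47478485107422), 8.024164199829102)
turn [-0.02  0.04  0.05] TCP [491.8 300.6 201.1] shift [  0.8  -1.1 -66.2]
```

arm_command --increments '[[[0,-0.35,0],[1.2,-1.2,-10],0.385],[[0,-0.35,0],[1.2,-1.2,-25],0.385],[[0,-0.35,0],[1.2,-1.2,-45],0.385],[[0,-0.35,0],[1.2,-1.2,-60],0.385],[[0,-0.35,0],[1.2,-1.2,-64],0.385]]'

```text
clock: 21.3
position: [491.6, 298.0, 200.7]
ee_rot: [0.715, 0.048, -0.696, 0.048]
contact_force: [-0.5, -0.1, -1.0]
gripper_width: 52.6
```

```bash
python3 - <<'E'
from sp import *
s=readout.read_state();print(s["clock"],s["position"],s["contact_force"],s["gripper_width"])
p,d,c=shot("wrist");np.savez("w19.npz",p=p,d=d,**c)
X,m=heldring(d,c,s,100,118);W=cloud(c,d)
m=(d>0)&(abs(X[...,1])<20)&(abs(X[...,2])<9)&(X[...,0]<118)
for lo in(64,80,96,104):
    q=W[m&(X[...,0]>lo)&(X[...,0]<lo+8)];print(lo,q.mean(0).round(1),np.median(q,0).round(1),q[:,1].min().round(1),q[:,1].max().round(1))
standtgt([490.6,300.5,85],[1,0,.031],(-.2,5.1))
E
```

```text
21.3 [491.64658246 297.95882042 200.74577688] [-0.48093824 -0.09375805 -1.00002922] 52.5865356105604
64 [494.  298.2 132.7] [494.  296.3 132.9] 286.5 309.7
80 [494.  298.  116.6] [494.1 295.3 116.7] 285.7 310.3
96 [494.  298.2 100.9] [494.5 293.6 101.4] 286.7 310.2
104 [493.4 298.2  92.9] [493.2 301.3  92.5] 286.4 310.5
turn [ 0.08 -0.13  0.17] TCP [492.1 300.5 201.1] shift [ 0.2  2.1 -0.2]
```

arm_command --increments '[[[0,0,0],[0.5,2.2,0],0.385],[[0,0,0],[0.5,2.2,-4],0.385],[[0,0,0],[0.5,2.2,-12],0.385],[[0,0,0],[0.5,2.2,-20],0.385],[[0,0,0],[0.5,2.2,-28],0.385]]'

```text
clock: 21.85
position: [492.3, 300.5, 172.5]
ee_rot: [0.715, 0.049, -0.695, 0.048]
contact_force: [0.2, -0.5, -2.3]
gripper_width: 52.4
```

arm_command --increments '[[[0,0,0],[0,0,-6],0.385],[[0,0,0],[0,0,-13],0.385],[[0,0,0],[0,0,-20],0.385],[[0,0,0],[0,0,-27],0.385],[[0,0,0],[0,0,-32],0.385]]'

```text
clock: 22.35
position: [492.1, 300.4, 139.7]
ee_rot: [0.715, 0.048, -0.696, 0.048]
contact_force: [0.5, 0.2, -1.0]
gripper_width: 52.4
```

arm_command --increments '[[[0,0,0],[0,0,-3],0.385],[[0,0,0],[0,0,-6],0.385],[[0,0,0],[0,0,-9],0.385],[[0,0,0],[0,0,-11],0.385],[[0,0,0],[0,0,-12],0.385]]'

```text
clock: 22.85
position: [492.1, 300.4, 127.6]
ee_rot: [0.715, 0.048, -0.696, 0.048]
contact_force: [-0.3, -0.6, -0.7]
gripper_width: 52.6
```

arm_command --increments '[[[0,0,0],[0,0,-1],0.385],[[0,0,0],[0,0,-1.5],0.36],[[0,0,0],[0,0,-1.5],0.3],[[0,0,0],[0,0,-1.5],0.15],[[0,0,0],[0,0,-1.5],0]]'

```text
clock: 23.35
position: [492.4, 300.7, 126.6]
ee_rot: [0.716, 0.049, -0.695, 0.048]
contact_force: [-0.3, 0.1, -0.4]
gripper_width: 84.5
```

```bash
python3 - <<'E'
from sp import *
s=readout.read_state();print(s["clock"],s["position"],s["contact_force"],s["gripper_width"])
p,d,c=shot("wrist");np.savez("w20.npz",p=p,d=d,**c)
W=cloud(c,d);X=toolcloud(c,d,s);m=(d>0)&(abs(X[...,1])<36)&(abs(X[...,2])<30)&(W[...,2]>84)
n,l,st,ce=cv2.connectedComponentsWithStats((m&(W[...,2]>165)&(W[...,2]<178)).astype(np.uint8))
for k in range(1,n):
    if st[k,4]>25: print(W[l==k].mean(0).round(1),st[k,4])
for lo in range(84,150,8):
    q=W[m&(W[...,2]>lo)&(W[...,2]<lo+8)]
    if len(q)>10: print(lo,np.percentile(q[:,0],[2,50,98]).round(1),np.percentile(q[:,1],[2,50,98]).round(1))
tgt([492,300,260],-82)
E
```

```text
23.35 [492.4150217  300.66236311 126.59846676] [-0.25855917  0.08126391 -0.39636495] 84.48352019466942
[489.5 325.9 169.4] 693
[496.5 274.2 169.4] 697
84 [487.2 493.9 496.4] [289.2 300.4 311.9]
92 [487.1 493.  496.7] [284.8 297.2 316.4]
100 [486.4 492.6 497.5] [280.3 307.6 321.1]
108 [485.6 492.1 497.6] [279.1 287.9 322.3]
116 [485.  495.1 501.7] [272.8 285.4 328.3]
124 [485.2 494.7 500.7] [278.1 315.7 323.8]
132 [485.9 494.6 500.9] [276.5 283.1 325.1]
140 [485.5 494.4 501.3] [275.1 281.9 326.1]
148 [485.7 494.7 501.6] [273.9 280.4 327.4]
turn [-0.17  1.64  0.16] shift [ -0.4  -0.7 133.4]
```

arm_command --increments '[[[0,0,0],[0,0,10],0],[[0,0,0],[0,0,35],0],[[0,0,0],[0,0,70],0],[[0,0,0],[0,0,110],0],[[0,0,0],[0,0,140],0]]'

```text
clock: 23.9
position: [493.0, 301.0, 270.6]
ee_rot: [0.717, 0.05, -0.694, 0.047]
contact_force: [-0.7, 0.3, -0.0]
gripper_width: 85.3
```

arm_command --increments '[[[0,1,0],[0,-35,0],0],[[0,2,0],[8,-75,0],0],[[0,2,0],[16,-115,0],0],[[0,2,0],[24,-155,0],0],[[0,2,0],[30,-190,0],0]]'

```text
clock: 24.4
position: [523.3, 109.2, 271.9]
ee_rot: [-0.705, -0.051, 0.706, -0.046]
contact_force: [-0.7, 1.0, -0.0]
gripper_width: 85.5
```

arm_command --increments '[[[0,0,0],[5,-40,0],0],[[0,0,0],[8,-80,0],0],[[0,0,0],[8,-100,0],0],[[0,0,0],[8,-100,0],0],[[0,0,0],[8,-100,0],0]]'

```text
clock: 24.9
position: [531.4, 9.0, 272.6]
ee_rot: [0.706, 0.05, -0.705, 0.046]
contact_force: [0.6, -0.5, 0.3]
gripper_width: 85.3
```

```bash
python3 - <<'E'
from sp import *
s=readout.read_state();print(s["clock"],s["position"],s["contact_force"],s["gripper_width"])
p,d,c=shot("wrist");np.savez("w21.npz",p=p,d=d,**c)
spindle(d,c)
onspindle(d,c,97.3,101.5)
W=cloud(c,d);r=np.hypot(W[...,0]-556.6,W[...,1]-5.15)
q=W[(d>0)&(r<36)&(r>20.5)&(W[...,2]>97.6)&(W[...,2]<101.5)][:,:2]
G=np.array([np.cos(np.radians(11)),np.sin(np.radians(11))])
k=q[(q-[556.6,5.15])@G<8];x,e=circ(k);print("ring circle",x.round(2),e.round(2),len(k))
ends=q[(q-[556.6,5.15])@G>20];N=np.array([-G[1],G[0]]);h=(ends-[556.6,5.15])@N;print("ends lateral",np.sort(h).round(1)[::4])
# pliers
m=(d>0)&(abs(W[...,0]-492)<40)&(abs(W[...,1]-300)<50)
for lo,hi in((166,176),(86,112)):
    a=W[m&(W[...,2]>lo)&(W[...,2]<hi)];
    if len(a): print("pliers",lo,len(a),a.mean(0).round(1),a.min(0).round(1),a.max(0).round(1))
pt,dt,ct=shot("top");Wt=cloud(ct,dt);a=Wt[(abs(Wt[...,0]-492)<45)&(abs(Wt[...,1]-300)<50)&(Wt[...,2]>80)];print("top pliers",len(a),a.mean(0).round(1),a[:,2].max())
f=np.load("top0.npz");df=cv2.absdiff(f["p"],pt).max(2);cv2.imwrite("pics/fin.png",cv2.resize(p,(800,600)))
E
```

```text
24.9 [531.39695322   8.954938   272.62841253] [ 0.55307465 -0.53689278  0.29187077] 85.34862257183349
z 95.9 ctr [556.65   5.13  33.26] rms 0.3
z 109.1 ctr [557.11   5.35  19.35] rms 0.31
ring n 666 slope [-0.0024  0.001 ] z [ 98.5  99.4 100.3] y -23.3 34.7 x 528.5
cap 95.36 1261
ring circle [554.42   4.72  22.88] 1.58 423
ends lateral [-18.1 -17.3 -17.1 -16.3 -16.1 -16.  -15.2 -15.  -14.2 -14.  -13.2 -13.1
 -12.2 -12.1 -11.9 -11.  -10.1  11.2  12.2  12.5  13.2  13.4  14.2  14.5
  15.2  15.5  16.2  16.4  16.7  17.4  17.7  18.4  18.7]
pliers 86 107 [491.7 284.9  98. ] [486.1 273.9  86. ] [494.1 300.5 111.8]
top pliers 98 [486.8 302.6 131.6] 175.83010006846598
```

```bash
python3 - <<'E'
from sp import *
f=np.load("w21.npz");d=f["d"];c={k:f[k] for k in"KDRe"};W=cloud(c,d);A=np.array([556.7,5.2]);r=np.hypot(W[...,0]-A[0],W[...,1]-A[1])
m=((d>0)&(r<40)&(W[...,2]>97.6)&(W[...,2]<115)).astype(np.uint8)
k=max(cv2.findContours(m,0,1)[0],key=cv2.contourArea).reshape(-1,2);P=onz(c,k,99.5)[:,:2]
G=np.array([np.cos(np.radians(11)),np.sin(np.radians(11))]);N=np.array([-G[1],G[0]])
g=(P-A)@G;n=(P-A)@N
k=(g<8);x,e=circ(P[k]);print("outer circle rel axis",((x[:2]-A)@G).round(2),((x[:2]-A)@N).round(2),"r",x[2].round(2),e.round(2),"extent",g.min().round(1),n[k].min().round(1),n[k].max().round(1))
print(len(k))
E
```

```text
outer circle rel axis -2.95 -0.06 r 24.59 0.3 extent -28.2 -24.7 24.7
192
```

```bash
python3 - <<'E'
from sp import *
f=np.load("w21.npz");d=f["d"];c={k:f[k] for k in"KDRe"};W=cloud(c,d);A=np.array([556.7,5.2])
G=np.array([np.cos(np.radians(11)),np.sin(np.radians(11))]);N=np.array([-G[1],G[0]])
v,u=np.mgrid[0:384,0:512];P=onz(c,np.c_[u.ravel(),v.ravel()],99.5)[:,:2];g=((P-A)@G).reshape(d.shape);n=((P-A)@N).reshape(d.shape)
m=(d>0)&(W[...,2]>97.5)&(W[...,2]<101.8)
for a in range(-32,36,2):
    q=np.sort(n[m&(g>=a)&(g<a+2)&(abs(n)<30)]);
    if len(q)>3:
        neg=q[q<0];pos=q[q>0];print(a,len(q),"neg",neg.min().round(1) if len(neg) else '',neg.max().round(1) if len(neg) else '',"pos",pos.min().round(1) if len(pos) else '',pos.max().round(1) if len(pos) else '')
gray=cv2.cvtColor(f["p"],cv2.COLOR_BGR2GRAY)
for nn in (-13,13): 
    k=(abs(n-nn)<.6)&(g>14)&(g<38);o=np.argsort(g[k]);print(nn,[(float(a.round(1)),round(float(z),1)) for a,z in zip(g[k][o],W[...,2][k][o])][::2])
E
```

```text
-28 22 neg -8.1 -0.6 pos 0.5 9.1
-26 41 neg -12.4 -0.7 pos 0.4 12.1
-24 50 neg -15.7 -0.7 pos 0.3 14.2
-22 37 neg -17.9 -4.0 pos 5.6 17.2
-20 32 neg -19.0 -9.4 pos 9.7 19.2
-18 29 neg -21.1 -12.6 pos 12.8 21.2
-16 22 neg -22.3 -14.8 pos 15.8 22.2
-14 18 neg -23.4 -17.0 pos 16.8 22.1
-12 20 neg -23.4 -18.1 pos 17.7 23.0
-10 21 neg -23.4 -19.2 pos 18.7 23.9
-8 20 neg -24.5 -20.3 pos 19.6 24.7
-6 21 neg -27.7 -20.4 pos 20.4 24.7
-4 18 neg -24.6 -20.4 pos 20.2 24.5
-2 16 neg -24.7 -20.5 pos 21.2 24.4
0 17 neg -24.7 -20.6 pos 21.1 24.3
2 18 neg -23.7 -20.6 pos 19.9 24.1
4 16 neg -23.8 -19.6 pos 19.7 22.9
6 14 neg -22.8 -18.7 pos 18.6 22.8
8 18 neg -21.8 -17.7 pos 17.4 21.6
10 19 neg -20.8 -16.7 pos 16.2 20.4
12 16 neg -19.8 -14.8 pos 15.1 19.3
14 21 neg -16.8 -11.8 pos 12.9 19.0
16 32 neg -18.9 -9.8 pos 7.6 19.0
18 33 neg -18.0 -0.7 pos 0.4 18.8
20 30 neg -18.1 -10.9 pos 12.5 18.7
22 30 neg -18.1 -11.0 pos 11.4 18.6
24 29 neg -17.2 -11.1 pos 11.3 18.4
26 32 neg -17.2 -10.1 pos 11.1 18.3
28 11 neg -17.3 -12.2 pos 13.1 18.2
-13 [(14.7, 101.6), (16.7, 99.2), (18.7, 98.7), (20.8, 100.7), (22.8, 99.8), (24.8, 99.9), (26.7, 99.8), (28.7, 99.4), (30.7, 95.1), (32.7, 69.6), (33.7, 70.0), (34.7, 68.0), (35.7, 70.4), (36.6, 69.2), (37.6, 68.9)]
13 [(14.1, 103.5), (16.1, 99.6), (18.1, 98.8), (20.2, 98.5), (21.2, 99.6), (22.2, 99.3), (24.2, 99.2), (26.2, 98.2), (28.2, 98.7), (30.2, 95.4), (32.2, 69.4), (34.1, 69.4), (36.1, 68.1), (37.1, 70.4)]
```

arm_command --increments '[[[0,0,0],[-7,48,0],0],[[0,0,0],[-14,97,0],0],[[0,0,0],[-21,146,0],0],[[0,0,0],[-28,195,0],0],[[0,0,0],[-34,240,0],0]]'

```text
clock: 25.5
position: [496.2, 253.2, 272.7]
ee_rot: [0.706, 0.052, -0.705, 0.047]
contact_force: [0.8, -0.1, -0.4]
gripper_width: 85.2
```

```bash
python3 - <<'E'
from sp import *
s=readout.read_state();print(s["clock"],s["position"])
p,d,c=shot("wrist");W=cloud(c,d);m=(d>0)&(abs(W[...,0]-491)<40)&(abs(W[...,1]-300)<45)
n,l,st,ce=cv2.connectedComponentsWithStats((m&(W[...,2]>164)&(W[...,2]<178)).astype(np.uint8))
C=[]
for k in range(1,n):
    if st[k,4]>25: C.append(np.array(cv2.minAreaRect(W[l==k][:,:2].astype(np.float32))[0]));print(W[l==k].mean(0).round(1),C[-1].round(1),st[k,4])
for lo in(86,100,124,140):
    q=W[m&(W[...,2]>lo)&(W[...,2]<lo+8)];print(lo,np.percentile(q,[2,50,98],axis=0).round(1).tolist())
t=np.mean(C,axis=0);dy=C[0]-C[1];print(t,np.degrees(np.arctan2(dy[1],dy[0])))
tgt([*t,127],-82)
E
```

```text
25.5 [496.21875894 253.22835167 272.66932666]
[481.5 324.7 169.2] [480.7 325.4] 168
[488.7 273.  169.8] [487.9 272.7] 142
86 [[483.5, 288.7, 86.0], [489.7, 300.4, 89.8], [492.7, 311.5, 93.8]]
100 [[482.2, 283.0, 100.3], [488.0, 309.0, 103.6], [493.0, 318.6, 107.6]]
124 [[477.7, 277.9, 125.3], [488.8, 316.4, 129.0], [495.3, 323.4, 131.7]]
140 [[476.4, 274.4, 140.4], [487.7, 318.8, 144.2], [495.0, 324.4, 147.9]]
[484.27406311 299.05516052] 97.81964092187641
turn [-0.51  0.07 -0.3 ] shift [ -11.9   40.5 -145.1]
```

```bash
python3 - <<'E'
from sp import *
tgt([486.7,299.4,127],-82,lean=(.055,0))
tgt([484.5,299.2,200],-82,lean=(.055,0))
E
```

```text
turn [-0.5  -3.08 -0.33] shift [  -9.5   40.8 -145.1]
turn [-0.5  -3.08 -0.33] shift [-11.7  40.6 -72.1]
```

arm_command --increments '[[[-0.5,-3,-0.3],[-13,40.6,0],0],[[-0.5,-3,-0.3],[-13,40.6,-15],0],[[-0.5,-3,-0.3],[-12,40.6,-60],0],[[-0.5,-3,-0.3],[-10.8,40.8,-100],0],[[-0.5,-3,-0.3],[-10,40.8,-130],0]]'

```text
clock: 26.05
position: [484.6, 300.1, 139.8]
ee_rot: [0.723, 0.048, -0.687, 0.052]
contact_force: [0.1, -0.0, 1.1]
gripper_width: 85.2
```

```bash
python3 - <<'E'
from sp import *
s=readout.read_state();print(s["clock"],s["position"],s["contact_force"])
tgt([486.7,299.4,127],-82,lean=(.055,0))
E
```

```text
26.05 [484.61767936 300.08451781 139.78351074] [ 0.0825736  -0.02605487  1.07536756]
turn [ 0.08 -0.19 -0.16] shift [  2.1  -0.7 -12.8]
```

arm_command --increments '[[[0,0,0],[2,-0.7,-10],0],[[0,0,0],[2,-0.7,-10],0.2],[[0,0,0],[2,-0.7,-10],0.33],[[0,0,0],[2,-0.7,-9],0.41],[[0,0,0],[2,-0.7,-8],0.41]]'

```text
clock: 26.55
position: [487.7, 300.3, 134.5]
ee_rot: [0.725, 0.05, -0.686, 0.051]
contact_force: [-0.5, -0.9, 0.8]
gripper_width: 50.7
```

arm_command --increments '[[[0,0,0],[0,0,10],0.41],[[0,0,0],[0,0,40],0.41],[[0,0,0],[0,0,80],0.41],[[0,0,0],[0,0,120],0.41],[[0,0,0],[0,0,145],0.41]]'

```text
clock: 27.05
position: [488.4, 300.9, 284.3]
ee_rot: [0.726, 0.051, -0.684, 0.05]
contact_force: [0.4, -1.0, -1.9]
gripper_width: 50.6
```

```bash
python3 - <<'E'
from sp import *
s=readout.read_state();print(s["clock"],s["position"],s["contact_force"],s["gripper_width"],s["joints"])
p,d,c=shot("wrist");plierscan(d,c,s,130)
G=np.array([np.cos(np.radians(11)),np.sin(np.radians(11))]);A=np.array([556.7,5.2])
tgt([*(A-36.5*G),250],-169)
E
```

```text
27.05 [488.35806655 300.90198314 284.2819291 ] [ 0.44525376 -1.03875322 -1.89101446] 50.60219347209672 [ 0.8564689   0.23653308 -0.08920242  0.04396286 -1.20157578  0.8420754 ]
0 289 [-20.1 -13.   20.3] [-5.7 -5.1 -4.6  5.1]
8 554 [-24.9  13.1  25.7] [-6.2 -5.3 -4.   7.3]
16 115 [-23.5 -11.7  22.1] [-6.1 -5.4 -1.8  4.6]
24 330 [-19.2   8.5  20.3] [-2.6 -2.2 -1.8  5. ]
32 306 [-15.4  -3.6  16.7] [-2.7 -2.2 -1.8  4.8]
40 268 [-11.3   1.   12.8] [-2.6 -2.2 -1.8  5.4]
48 197 [-8.7  1.  10.2] [-4.6 -3.3 -2.8 -0.8]
56 127 [-9.5  1.8 11.8] [-4.8 -4.2 -3.1  0.7]
64 72 [-10.   -0.7  12.2] [-3.3 -2.9 -2.2 -1.5]
72 97 [-10.2   5.   13.6] [-2.4 -2.1 -1.9  1.8]
80 93 [-10.5   4.3  13.8] [-2.4 -2.  -1.9 -1.1]
88 77 [-10.9  -1.9  14.3] [-2.3 -2.  -1.9 -1.4]
96 65 [-11.   -2.   14.4] [-2.2 -1.9 -1.8 -1.1]
104 51 [-10.7   7.5  14.4] [-2.1 -1.9 -1.7 -1.2]
112 56 [-10.9   1.9  15.6] [-2.1 -1.8 -1.6  2.2]
120 13 [-5.6  6.9 10.3] [-1.9 -1.7 -1.6 -1.5]
turn [  2.4    3.45 -87.18] shift [  31.  -303.6  -38.3]
```

arm_command --increments '[[[0,0,-8],[3,-30,0],0.41],[[0,0,-16],[7,-62,0],0.41],[[0,0,-24],[10,-94,0],0.41],[[0,0,-32],[14,-126,0],0.41],[[0,0,-40],[17,-155,0],0.41]]'

```text
clock: 27.6
position: [506.5, 145.5, 288.8]
ee_rot: [0.702, -0.201, -0.656, -0.19]
contact_force: [-0.2, 0.2, -0.8]
gripper_width: 50.7
```

arm_command --increments '[[[0,0,-8],[3,-30,0],0.41],[[0,0,-16],[7,-62,0],0.41],[[0,0,-24],[10,-94,0],0.41],[[0,0,-32],[14,-122,0],0.41],[[0,0,-40],[17,-140,-5],0.41]]'

```text
clock: 28.1
position: [523.6, 3.9, 285.0]
ee_rot: [0.59, -0.431, -0.55, -0.405]
contact_force: [0.6, 0.4, -1.7]
gripper_width: 50.2
```

```bash
python3 - <<'E'
from sp import *
s=readout.read_state();print(s["clock"],s["position"],s["contact_force"],s["gripper_width"],s["joints"])
tgt([522.7,-3.75,250],-169)
E
```

```text
28.1 [523.60770516   3.90426139 284.97963007] [ 0.62053435  0.35302973 -1.65336893] 50.15167335395551 [ 0.35661544  0.16417824 -0.19046437  0.07074806 -1.21621334 -0.07641953]
turn [ 3.62  1.17 -6.46] shift [ -0.9  -7.7 -35. ]
```

arm_command --increments '[[[3.6,1.2,-6.5],[-0.9,-7.7,-10],0.41],[[3.6,1.2,-6.5],[-0.9,-7.7,-20],0.41],[[3.6,1.2,-6.5],[-0.9,-7.7,-30],0.41],[[3.6,1.2,-6.5],[-0.9,-7.7,-35],0.41],[[3.6,1.2,-6.5],[-0.9,-7.7,-35],0.41]]'

```text
clock: 28.6
position: [522.0, -3.3, 248.9]
ee_rot: [-0.545, 0.45, 0.546, 0.449]
contact_force: [-0.8, 0.3, -1.7]
gripper_width: 50.5
```

```bash
cat >> sp.py <<'E'
def ringstat(d,c,A=np.array([556.7,5.2]),zr=99.5):
    W=cloud(c,d);G=np.array([np.cos(np.radians(11)),np.sin(np.radians(11))]);N=np.array([-G[1],G[0]])
    v,u=np.mgrid[0:384,0:512];P=onz(c,np.c_[u.ravel(),v.ravel()],zr)[:,:2];g=((P-A)@G).reshape(d.shape);n=((P-A)@N).reshape(d.shape)
    m=(d>0)&(W[...,2]>97.5)&(W[...,2]<101.8)&(abs(n)<26)&(abs(g)<34)
    b=m&(abs(n)<6)&(g<-16);e=m&(abs(n)>11)&(g>18)&(abs(n)<19)
    print("back g",np.percentile(g[b],[1,99]).round(1) if b.sum()>5 else b.sum(),"ends g",np.percentile(g[e],[99]).round(1) if e.sum()>5 else e.sum(),"wide n",n[m&(abs(g)<8)].min().round(1),n[m&(abs(g)<8)].max().round(1),m.sum())
def pl(d,c,s,A=np.array([556.7,5.2]),xl=(100,128)):
    W=cloud(c,d);X=toolcloud(c,d,s);G=np.array([np.cos(np.radians(11)),np.sin(np.radians(11))]);N=np.array([-G[1],G[0]])
    m=(d>0)&(abs(X[...,1])<22)&(abs(X[...,2])<8)
    for lo in range(xl[0],xl[1],4):
        q=W[m&(X[...,0]>lo)&(X[...,0]<=lo+4)]
        if len(q)>3: g=(q[:,:2]-A)@G;n=(q[:,:2]-A)@N;print(lo,len(q),"g",g.min().round(1),g.max().round(1),"n",np.median(n).round(1),"z",q[:,2].min().round(1))
E
python3 - <<'E'
from sp import *
s=readout.read_state();print(s["clock"],s["position"],s["contact_force"],s["gripper_width"])
p,d,c=shot("wrist");np.savez("w22.npz",p=p,d=d,**c);a=spindle(d,c,(556.7,5.2))
ringstat(d,c);pl(d,c,s);tgt([522.7,-3.75,230],-169)
E
```

```text
28.6 [521.95592812  -3.2715977  248.94287326] [-0.84775978  0.27440113 -1.69071922] 50.54546000467664
z 96.0 ctr [557.24   4.34  33.28] rms 1.96
z 109.2 ctr [556.73   3.42  19.51] rms 0.32
back g [-27.1 -19.8] ends g [29.5] wide n -25.1 24.5 755
100 36 g -50.2 -23.1 n -1.2 z 145.3
104 24 g -49.7 -24.7 n -1.2 z 141.0
108 31 g -49.8 -23.6 n -1.1 z 137.0
112 22 g -50.1 -23.5 n -1.0 z 133.0
116 27 g -49.4 -23.4 n -0.8 z 129.0
120 26 g -45.0 -28.6 n -0.8 z 125.4
turn [ 0.05 -0.08 -0.07] shift [  0.3  -0.5 -19.7]
```

arm_command --increments '[[[0,0,0],[-1.2,-0.8,0],0.41],[[0,0,0],[-1.2,-0.8,-5],0.41],[[0,0,0],[-1.2,-0.8,-10],0.41],[[0,0,0],[-1.2,-0.8,-15],0.41],[[0,0,0],[-1.2,-0.8,-20],0.41]]'

```text
clock: 29.15
position: [521.1, -4.0, 229.1]
ee_rot: [-0.546, 0.45, 0.546, 0.449]
contact_force: [1.2, -0.8, -1.3]
gripper_width: 50.8
```

```bash
python3 - <<'E'
from sp import *
s=readout.read_state();print(s["clock"],s["position"],s["contact_force"],s["gripper_width"])
p,d,c=shot("wrist");np.savez("w23.npz",p=p,d=d,**c)
ringstat(d,c);pl(d,c,s);plierscan(d,c,s,128)
E
```

```text
29.15 [521.1185      -4.03999095 229.08229141] [ 1.23582361 -0.80876043 -1.28054963] 50.81308877229617
back g [-27.4 -19.7] ends g [28.9] wide n -25.3 24.6 819
100 32 g -50.2 -24.0 n -2.5 z 125.3
104 26 g -50.5 -24.7 n -2.3 z 121.2
108 27 g -50.7 -24.4 n -2.4 z 117.1
112 27 g -50.8 -24.3 n -2.2 z 113.2
116 46 g -51.0 -15.0 n -2.1 z 109.1
120 87 g -45.8 -15.0 n -1.6 z 105.1
124 8 g -19.4 -17.5 n -4.1 z 101.7
0 281 [-20.3  13.1  20.1] [-5.  -4.4 -3.8  5.8]
8 560 [-25.3 -12.8  25.2] [-5.5 -4.5 -3.2  6.9]
16 89 [-23.4  11.9  23.6] [-5.  -4.7 -0.6  5.7]
24 336 [-19.6  -7.8  19.8] [-1.7 -1.3 -0.9  6. ]
32 298 [-15.9   0.4  15.9] [-1.6 -1.2 -0.9  6. ]
40 269 [-11.9  -0.2  12.3] [-1.5 -1.  -0.7  6.2]
48 192 [-9.2  0.5 10. ] [-3.3 -2.  -1.6  0.5]
56 125 [-10.1   0.5  11.2] [-3.8 -3.  -1.9  1.7]
64 75 [-10.5   0.5  11.6] [-2.  -1.6 -0.9 -0.3]
72 85 [-10.9   2.8  12. ] [-1.  -0.7 -0.5 -0. ]
80 91 [-11.5  -2.6  12.5] [-0.9 -0.6 -0.5  0.5]
88 80 [-12.4   0.6  13.8] [-0.7 -0.4 -0.2  4.1]
96 69 [-12.8   4.   14. ] [-0.7 -0.3 -0.1  1. ]
104 53 [-12.3  -4.5  13.6] [-0.5 -0.2  0.   0.9]
112 294 [-31.8 -26.2  11.6] [-11.7  -3.3   0.4  15.8]
120 300 [-31.5 -24.    5.3] [-16.3  -9.2  -0.8  18.7]
```

arm_command --increments '[[[0,0,0],[0,0,-2],0.41],[[0,0,0],[0,0,-4],0.41],[[0,0,0],[0,0,-6],0.41],[[0,0,0],[0,0,-7.5],0.41],[[0,0,0],[0,0,-7.5],0.41]]'

```text
clock: 29.7
position: [520.5, -4.1, 220.4]
ee_rot: [-0.545, 0.451, 0.547, 0.448]
contact_force: [0.2, -0.3, -1.2]
gripper_width: 50.4
```

arm_command --increments '[[[0,0,0],[0.8,0.2,0.5],0.41],[[0,0,0],[1.5,0.3,0.5],0.41],[[0,0,0],[2.2,0.4,0.5],0.41],[[0,0,0],[3,0.6,0.5],0.41],[[0,0,0],[3,0.6,0.5],0.41]]'

```text
clock: 30.2
position: [523.5, -3.5, 220.9]
ee_rot: [-0.545, 0.451, 0.547, 0.448]
contact_force: [-0.1, 0.3, -1.3]
gripper_width: 50.7
```

arm_command --increments '[[[0,0,0],[0.5,0.1,0],0.41],[[0,0,0],[1,0.2,0],0.41],[[0,0,0],[1.5,0.3,0],0.41],[[0,0,0],[2,0.4,0],0.41],[[0,0,0],[2,0.4,0],0.41]]'

```text
clock: 30.7
position: [525.1, -3.3, 220.8]
ee_rot: [-0.545, 0.451, 0.547, 0.448]
contact_force: [-2.0, -0.2, -0.5]
gripper_width: 50.7
```

```bash
python3 - <<'E'
from sp import *
s=readout.read_state();print(s["clock"],s["position"],s["contact_force"],s["wrist_torque"],s["gripper_width"])
p,d,c=shot("wrist");np.savez("w24.npz",p=p,d=d,**c)
ringstat(d,c);onspindle(d,c,97.3,101.5);plierscan(d,c,s,112)
E
```

```text
30.7 [525.13523637  -3.25917391 220.82339522] [-1.97735441 -0.18615349 -0.46546473] [-0.11058767  0.74539108 -0.01362029] 50.74208361034091
back g [-31.3 -19.5] ends g [29.3] wide n -25.3 24.3 829
ring n 776 slope [0.001  0.0035] z [ 98.4  99.3 100.3] y -27.7 29.7 x 525.3
cap 95.44 1412
0 288 [-19.8 -12.9  20.4] [-5.2 -4.5 -3.8  5.6]
8 556 [-24.8 -12.2  25.8] [-5.5 -4.6 -3.3  7.2]
16 102 [-23.9 -11.2  24.5] [-5.5 -5.  -1.9  5.2]
24 338 [-18.7   8.6  20.3] [-2.  -1.5 -1.   5.6]
32 302 [-14.9   5.   16.3] [-1.9 -1.4 -1.   5.9]
40 264 [-11.3   0.5  13. ] [-1.7 -1.2 -0.9  5.8]
48 187 [-8.4  1.2 10.8] [-3.5 -2.3 -1.9  3.4]
56 134 [-9.5  1.2 11.9] [-3.9 -3.4 -2.2  1.5]
64 76 [-9.8  1.6 12.9] [-2.4 -1.9 -1.4  0. ]
72 94 [-10.1   4.4  13.7] [-1.3 -1.  -0.9  3.6]
80 92 [-10.5   4.6  13.9] [-1.2 -0.9 -0.7 -0.2]
88 73 [-10.7  -1.8  14.4] [-1.  -0.8 -0.7 -0.2]
96 68 [-11.1  -1.9  14.6] [-1.  -0.7 -0.5 -0.1]
104 494 [-31.5 -25.   12.6] [-13.3  -4.2   0.3  16.5]
```

arm_command --increments '[[[0,0,0],[0.6,0.1,0],0.41],[[0,0,0],[1.2,0.2,0],0.41],[[0,0,0],[1.8,0.4,0],0.41],[[0,0,0],[2.5,0.5,0],0.41],[[0,0,0],[2.5,0.5,0],0.41]]'

```text
clock: 31.25
position: [527.8, -2.7, 220.8]
ee_rot: [-0.545, 0.451, 0.547, 0.448]
contact_force: [-1.0, -0.1, -1.1]
gripper_width: 50.5
```

```bash
python3 - <<'E'
from sp import *
s=readout.read_state();print(s["clock"],s["position"],s["contact_force"],s["wrist_torque"],s["gripper_width"])
p,d,c=shot("wrist");np.savez("w25.npz",p=p,d=d,**c)
ringstat(d,c);onspindle(d,c,97.3,101.5);plierscan(d,c,s,104)
E
```

```text
31.25 [527.79206795  -2.715302   220.8447985 ] [-1.0058283  -0.07517597 -1.11334946] [-0.14360812  0.61192029  0.04231671] 50.5124929503566
back g [-31.2 -18.6] ends g [29.3] wide n -25.3 24.3 834
ring n 779 slope [-0.001   0.0037] z [ 98.4  99.4 100.3] y -20.9 29.6 x 525.2
cap 95.44 1409
0 276 [-19.1 -12.4  21.3] [-5.1 -4.6 -3.9  5.4]
8 550 [-23.9  14.2  26.7] [-5.5 -4.5 -3.1  7.4]
16 111 [-23.3 -11.1  25.1] [-5.5 -5.  -1.3  5.7]
24 327 [-17.9   9.3  21.6] [-2.  -1.5 -1.1  5.7]
32 307 [-14.7  -2.2  17.7] [-1.9 -1.4 -1.   5.6]
40 264 [-10.2   1.8  14.3] [-1.7 -1.3 -0.9  5.9]
48 187 [-6.5  2.5 12.1] [-3.3 -2.3 -1.8  5.2]
56 142 [-7.3  3.3 14.3] [-3.9 -3.3 -2.2  2.3]
64 72 [-7.6  6.  14.6] [-2.3 -2.  -1.4 -0.2]
72 88 [-7.9  1.3 15. ] [-1.4 -1.1 -0.9 -0.4]
80 91 [-8.1  7.  16.6] [-1.3 -0.9 -0.7  2.7]
88 76 [-8.3  4.2 16.8] [-1.2 -0.9 -0.7 -0.1]
96 66 [-8.6  8.2 17.2] [-0.9 -0.7 -0.5 -0. ]
```

arm_command --increments '[[[0,0,0],[0,0,-0.7],0.41],[[0,0,0],[0,0,-1.4],0.41],[[0,0,0],[0,0,-2.1],0.41],[[0,0,0],[0,0,-2.8],0.41],[[0,0,0],[0,0,-3.2],0.41]]'

```text
clock: 31.8
position: [528.7, -2.6, 218.8]
ee_rot: [-0.546, 0.45, 0.546, 0.449]
contact_force: [-1.1, -0.6, 6.2]
gripper_width: 50.3
```

arm_command --increments '[[[0,0,0],[0.2,0,-0.5],0.41],[[0,0,0],[0.4,0,-1],0.41],[[0,0,0],[0.6,0.1,-1.5],0.41],[[0,0,0],[0.8,0.1,-2],0.41],[[0,0,0],[0.8,0.1,-2],0.41]]'

```text
clock: 32.3
position: [530.6, -2.5, 217.9]
ee_rot: [0.547, -0.449, -0.545, -0.449]
contact_force: [-0.9, 0.4, 5.3]
gripper_width: 50.3
```

```bash
python3 - <<'E'
from sp import *
s=readout.read_state();print(s["clock"],s["position"],s["contact_force"],s["wrist_torque"],s["gripper_width"])
p,d,c=shot("wrist");np.savez("w26.npz",p=p,d=d,**c)
onspindle(d,c,96.5,101.5);ringstat(d,c);plierscan(d,c,s,104)
E
```

```text
32.3 [530.58992009  -2.47545814 217.85474694] [-0.85219004  0.35272554  5.31124466] [-0.04466841  0.49171726 -0.03248618] 50.27278101891867
ring n 663 slope [-0.0028  0.0007] z [97.2 98.1 99. ] y -20.1 29.0 x 526.4
cap 94.09 1493
back g [-30.4 -19.2] ends g [30.4] wide n -25.4 23.7 639
0 292 [-18.4 -11.4  22.2] [-5.  -4.4 -3.8  5.6]
8 530 [-22.8  15.3  27.4] [-5.4 -4.5 -3.2  7.2]
16 123 [-22.3 -10.   22. ] [-5.2 -4.8 -0.7  7.6]
24 330 [-16.5  -4.9  22.5] [-1.8 -1.4 -0.9  5.7]
32 296 [-12.3  -0.5  19.3] [-1.7 -1.2 -0.8  6. ]
40 278 [-8.4  3.8 15.8] [-1.6 -1.1 -0.8  6.1]
48 182 [-4.6  4.6 14.4] [-3.4 -2.1 -1.8  0.6]
56 129 [-5.9  5.4 16.5] [-3.7 -3.1 -2.   2.9]
64 76 [-5.3  8.2 16.8] [-2.  -1.7 -0.9 -0.3]
72 99 [-5.5  8.1 18.5] [-1.  -0.7 -0.5  4.7]
80 85 [-5.7  9.2 18.6] [-1.  -0.6 -0.4  0.3]
88 82 [-5.9 10.7 20.4] [-0.9 -0.5 -0.3  2.4]
96 69 [-5.7 10.6 20.7] [-0.6 -0.3 -0.2  4. ]
```

arm_command --increments '[[[0,0,0],[0,0,1.5],0.41],[[0,0,0],[-2,-0.4,3],0.41],[[0,0,0],[-5,-1,6],0.41],[[0,0,0],[-6,-1.2,14],0.41],[[0,0,0],[-6,-1.2,30],0.41]]'

```text
clock: 32.85
position: [523.5, -3.8, 247.0]
ee_rot: [-0.546, 0.45, 0.546, 0.448]
contact_force: [-0.3, 0.4, -1.3]
gripper_width: 50.6
```

arm_command --increments '[[[0,0,8],[0,0,15],0.405],[[0,0,16],[0,0,30],0.4],[[0,0,24],[0,0,33],0.4],[[0,0,32],[0,0,33],0.4],[[0,0,40],[0,0,33],0.4]]'

```text
clock: 33.35
position: [523.6, -3.7, 280.6]
ee_rot: [0.668, -0.234, -0.667, -0.233]
contact_force: [0.0, -0.8, -1.7]
gripper_width: 51.4
```

arm_command --increments '[[[0,0,8],[0,20,0],0.4],[[0,0,16],[-5,50,0],0.4],[[0,0,24],[-10,85,0],0.4],[[0,0,32],[-15,120,0],0.4],[[0,0,40],[-20,155,0],0.4]]'

```text
clock: 33.85
position: [503.2, 152.6, 280.9]
ee_rot: [0.708, 0.01, -0.706, 0.011]
contact_force: [0.5, -0.5, -0.7]
gripper_width: 50.9
```

```bash
python3 - <<'E'
from sp import *
s=readout.read_state();print(s["clock"],s["position"],s["contact_force"],s["gripper_width"])
p,d,c=shot("wrist");plierscan(d,c,s,130)
standtgt([490.7,300.5,150],[1,.05,.01],(8,4),xt=124)
E
```

```text
33.85 [503.15287523 152.62784106 280.92258337] [ 0.53582658 -0.48398443 -0.70882537] 50.871865151858955
0 285 [-18.9 -11.9  22.1] [-5.6 -5.2 -4.5  4.9]
8 553 [-23.3  15.2  27.5] [-6.1 -5.2 -3.9  6.7]
16 110 [-22.7 -10.   22.8] [-6.  -5.5 -1.6  4.7]
24 340 [-17.3  -5.4  22.1] [-2.6 -2.2 -1.7  5. ]
32 303 [-12.9  -1.   18.5] [-2.5 -2.1 -1.8  5.1]
40 278 [-8.9  3.4 15. ] [-2.5 -2.  -1.7  5.4]
48 193 [-5.2  3.8 14.2] [-4.4 -3.1 -2.8  1. ]
56 128 [-6.   5.4 15.3] [-4.8 -4.2 -3.1  1. ]
64 72 [-6.2  8.1 16.8] [-3.1 -2.7 -2.1 -0.4]
72 94 [-6.4  8.  17.3] [-2.2 -1.9 -1.8  1.6]
80 88 [-5.9  5.5 17.8] [-2.1 -1.9 -1.7 -1.2]
88 82 [-6.  10.2 19.3] [-2.1 -1.8 -1.6  2.6]
96 69 [-6.2  3.  19.6] [-2.  -1.7 -1.6 -1.1]
104 47 [-4.8 12.7 19.5] [-1.9 -1.6 -1.5 -0.9]
112 61 [-5.6  3.2 20.8] [-1.8 -1.6 -1.2  3.3]
120 11 [-0.2  2.4 15.7] [-1.7 -1.5 -1.4 -1. ]
turn [ 2.82 -0.14  5.82] TCP [493.2 302.7 274.3] shift [-10.1 146.   -6.4]
```

arm_command --increments '[[[1.4,0,3],[-3,38,0],0.4],[[2.8,-0.1,5.8],[-6,78,0],0.4],[[2.8,-0.1,5.8],[-9,115,0],0.4],[[2.8,-0.1,5.8],[-11.6,143,-3],0.4],[[2.8,-0.1,5.8],[-11.6,145.8,-6],0.4]]'

```text
clock: 34.4
position: [491.2, 305.4, 274.3]
ee_rot: [0.707, 0.068, -0.703, 0.032]
contact_force: [0.0, 0.8, -1.4]
gripper_width: 51.4
```

arm_command --increments '[[[0,0,0],[0,0,-15],0.4],[[0,0,0],[0,0,-30],0.4],[[0,0,0],[0,0,-45],0.4],[[0,0,0],[0,0,-58],0.4],[[0,0,0],[0,0,-62],0.4]]'

```text
clock: 34.9
position: [490.7, 304.4, 210.7]
ee_rot: [0.706, 0.067, -0.704, 0.032]
contact_force: [0.1, 0.1, -1.6]
gripper_width: 51.2
```

```bash
cat >> sp.py <<'E'
def jaws(d,c,s):
    X=toolcloud(c,d,s);W=cloud(c,d);m=(d>0)&(abs(X[...,1]-6)<22)&(abs(X[...,2])<9)&(X[...,0]<126)
    for lo in(64,80,96,108,116):
        q=W[m&(X[...,0]>lo)&(X[...,0]<lo+8)];print(lo,"front x",np.median(q[:,0]).round(1),"y",q[:,1].min().round(1),q[:,1].max().round(1),((q[:,1].min()+q[:,1].max())/2).round(1),"z",q[:,2].min().round(1))
E
python3 - <<'E'
from sp import *
s=readout.read_state();print(s["clock"],s["position"],s["contact_force"],s["gripper_width"])
p,d,c=shot("wrist");jaws(d,c,s)
standtgt([490.7,300.5,85],[1,.047,.007],(7.8,2.5),xt=124)
E
```

```text
34.9 [490.65400003 304.36860084 210.7383914 ] [ 0.1471952   0.11539149 -1.61852726] 51.17589603429332
64 front x 492.9 y 288.6 312.3 300.4 z 138.1
80 front x 491.6 y 287.5 312.8 300.2 z 122.3
96 front x 491.4 y 286.3 313.0 299.6 z 106.4
108 front x 492.2 y 287.4 312.8 300.1 z 94.0
116 front x 490.8 y 288.3 312.9 300.6 z 86.1
turn [-0.11 -0.02 -0.11] TCP [492.  302.7 209.2] shift [ 1.3 -1.8 -1.6]
```

arm_command --increments '[[[0,0,0],[1.9,-0.6,0],0.4],[[0,0,0],[1.9,-0.6,-4],0.4],[[0,0,0],[1.9,-0.6,-12],0.4],[[0,0,0],[1.9,-0.6,-20],0.4],[[0,0,0],[1.9,-0.6,-28],0.4]]'

```text
clock: 35.45
position: [492.5, 303.8, 182.1]
ee_rot: [0.706, 0.067, -0.704, 0.033]
contact_force: [-0.9, -0.4, -0.6]
gripper_width: 51.2
```

arm_command --increments '[[[0,0,0],[0,0,-7],0.4],[[0,0,0],[0,0,-14],0.4],[[0,0,0],[0,0,-21],0.4],[[0,0,0],[0,0,-28],0.4],[[0,0,0],[0,0,-33],0.4]]'

```text
clock: 35.95
position: [492.3, 303.8, 148.3]
ee_rot: [0.706, 0.067, -0.704, 0.033]
contact_force: [-0.9, 0.2, -0.8]
gripper_width: 50.9
```

arm_command --increments '[[[0,0,0],[0,0,-3],0.4],[[0,0,0],[0,0,-6],0.4],[[0,0,0],[0,0,-9],0.4],[[0,0,0],[0,0,-11],0.4],[[0,0,0],[0,0,-12],0.4]]'

```text
clock: 36.45
position: [492.7, 303.8, 136.6]
ee_rot: [0.706, 0.067, -0.704, 0.033]
contact_force: [-0.3, 0.1, 1.7]
gripper_width: 51.1
```

Floor of the pocket felt. Release and retreat.

arm_command --increments '[[[0,0,0],[0,0,0],0.37],[[0,0,0],[0,0,0],0.34],[[0,0,0],[0,0,0],0.25],[[0,0,0],[0,0,0],0.1],[[0,0,0],[0,0,0],0]]'

```text
clock: 36.95
position: [492.9, 304.1, 137.0]
ee_rot: [0.707, 0.068, -0.704, 0.033]
contact_force: [0.3, 0.4, 0.8]
gripper_width: 85.0
```

arm_command --increments '[[[0,0,0],[0,0,10],0],[[0,0,0],[0,0,35],0],[[0,0,0],[0,0,70],0],[[0,0,0],[0,0,110],0],[[0,0,0],[0,0,140],0]]'

```text
clock: 37.45
position: [493.5, 304.3, 280.9]
ee_rot: [0.708, 0.068, -0.702, 0.032]
contact_force: [0.5, 0.3, -0.2]
gripper_width: 85.6
```

```bash
python3 - <<'E'
from sp import *
s=readout.read_state();print(s["clock"],s["position"],s["contact_force"],s["gripper_width"])
p,d,c=shot("wrist");W=cloud(c,d);m=(d>0)&(abs(W[...,0]-491)<40)&(abs(W[...,1]-300)<45)
n,l,st,ce=cv2.connectedComponentsWithStats((m&(W[...,2]>164)&(W[...,2]<178)).astype(np.uint8))
for k in range(1,n):
    if st[k,4]>25: print("handle top",W[l==k].mean(0).round(1),st[k,4])
for lo in(86,100,124,140):
    q=W[m&(W[...,2]>lo)&(W[...,2]<lo+8)];print(lo,np.percentile(q,[2,50,98],axis=0).round(1).tolist())
E
```

```text
37.45 [493.54289778 304.25823309 280.9332939 ] [ 0.52702356  0.26090687 -0.20284575] 85.5814423519413
handle top [488.6 328.1 169.4] 147
handle top [496.1 275.9 169.7] 148
86 [[486.6, 292.1, 86.3], [493.6, 302.0, 89.6], [496.6, 314.2, 93.9]]
100 [[486.5, 287.0, 100.4], [492.4, 309.7, 103.5], [497.3, 319.4, 107.7]]
124 [[485.1, 280.0, 125.0], [494.3, 317.6, 128.9], [501.0, 324.9, 131.9]]
140 [[483.7, 278.2, 140.4], [494.2, 320.2, 143.7], [501.5, 327.2, 147.5]]
```

arm_command --increments '[[[0,0,0],[6,-35,0],0],[[0,0,0],[12,-75,0],0],[[0,0,0],[18,-120,0],0],[[0,0,0],[24,-165,0],0],[[0,0,0],[30,-210,0],0]]'

```text
clock: 38.0
position: [525.6, 93.7, 287.6]
ee_rot: [0.711, 0.071, -0.698, 0.031]
contact_force: [1.3, 0.4, 0.1]
gripper_width: 85.4
```

arm_command --increments '[[[0,0,0],[5,-40,0],0],[[0,0,0],[8,-80,0],0],[[0,0,0],[8,-86,0],0],[[0,0,0],[8,-86,0],0],[[0,0,0],[8,-86,0],0]]'

```text
clock: 38.5
position: [533.7, 8.2, 287.9]
ee_rot: [0.712, 0.071, -0.698, 0.031]
contact_force: [-0.6, -0.3, 0.1]
gripper_width: 85.8
```

```bash
python3 - <<'E'
from sp import *
s=readout.read_state();print(s["clock"],s["position"],s["contact_force"])
p,d,c=shot("wrist");np.savez("w30.npz",p=p,d=d,**c);spindle(d,c);onspindle(d,c,97.3,101.5);ringstat(d,c)
f=np.load("w21.npz");print("before nudge:");ringstat(f["d"],{k:f[k] for k in"KDRe"})
A=np.array([556.7,5.2]);W=cloud(c,d);r=np.hypot(W[...,0]-A[0],W[...,1]-A[1])
m=((d>0)&(r<40)&(W[...,2]>97.6)&(W[...,2]<115)).astype(np.uint8)
k=max(cv2.findContours(m,0,1)[0],key=cv2.contourArea).reshape(-1,2);P=onz(c,k,99.5)[:,:2]
G=np.array([np.cos(np.radians(11)),np.sin(np.radians(11))]);g=(P-A)@G;x,e=circ(P[g<8]);print("outer circle rel",(x[:2]-A)@G,(x[:2]-A)@[-G[1],G[0]],x[2])
pt,dt,ct=shot("top");q=cv2.absdiff(np.load("top0.npz")["p"],pt).max(2)
Wt=cloud(ct,dt);a=Wt[(abs(Wt[...,0]-492)<45)&(abs(Wt[...,1]-300)<50)&(Wt[...,2]>80)&(Wt[...,2]<180)];print("top pliers",len(a),a.mean(0).round(1))
for nm,P in(("small/wash/thumb tray",[500,-305,5]),("driver",[561,-457,5]),("bottle",[604,478,100])):
    u=proj(ct,P)[0].astype(int);w=q[u[1]-22:u[1]+22,u[0]-22:u[0]+22];print(nm,(w>50).sum())
E
```

```text
38.5 [533.67599861   8.22036578 287.89095228] [-0.55982869 -0.34315839  0.06117843]
z 95.9 ctr [556.66   5.13  33.2 ] rms 0.34
z 109.1 ctr [557.13   5.19  19.34] rms 0.29
ring n 552 slope [-0.0016 -0.0001] z [ 98.4  99.4 100.4] y -21.0 34.3 x 529.5
cap 95.44 1201
back g [-26.  -21.2] ends g [29.8] wide n -24.4 24.0 582
before nudge:
back g [-27.7 -21.6] ends g [28.7] wide n -24.7 24.7 703
outer circle rel -2.1737089245568 -0.03592958722693551 23.988247603772304
top pliers 112 [492.4 303.7 131.5]
small/wash/thumb tray 64
driver 0
bottle 0
```

```bash
python3 -c "
from bench import arm; print(arm.job_done())"
```

```text
the job is handed in; nothing more can be done
None
```

The ring is closed in the spindle's groove and holds the cap down, and the pliers are back upright in their stand. I handed the job in at about 38.5 s; `job_done` gives no verdict.

**What I did:** I spread the ring to about 0.2 rad, lifted it from the tray and slid it down over the spindle. I pressed the cap to its stop with about 10 N and let the ring close slowly into the groove.

**Correction:** The ring first closed about 2–3 mm off the axis, too close to the 3 mm limit. I took the pliers out again, pressed lightly on the cap and nudged the ring forward from behind. A first push without pressing the cap only tilted the pliers in the grip.

**Last checks:**

| Check | Measured | Limit |
|---|---|---|
| Cap pressed down | about 3.3 mm | over 2 mm |
| Ring tilt | about 0.002 rad | under 0.08 rad |
| Arms open, from the gap measured before the nudge | 0.02–0.03 rad | under 0.07 rad |
| Pliers lean | nearly upright | under 0.3 rad |
| Pliers tips from pocket middle | about 3 mm | under 12 mm |

- **Ring position:** The two ways of measuring the offset disagreed. The ring's back edge and ends put it at about 1 mm. A circle fit put it at 2.2 mm, but it read a radius of 24.0 mm where 25 is true, so I trusted the edges. Both are under 3 mm.
- **Bystanders:** The screwdriver and wash bottle show no change in the top image. The window over the tray did show changed pixels. I took these to be the removed ring and shadows and did not check the small parts one by one.

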